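# Put a washed drip coffee filter back together on its cup

## Task

The parts of two metal drip coffee filters have been washed and lie about on the table; make the small one ready on its cup. Without dropping anything, stand the white cup on the saucer, then set the small filter on the cup, then lower the small press to the bottom of that filter, and last put the small lid on it, so that every part is fully seated, level and let go. Leave the large filter and its own press and lid where they are.

Things in the scene. Friction and masses are not known exactly. Their poses are not given: they have to be found in the camera images.
- saucer: White saucer, 116 mm across, rim 14 mm high, loose. A raised ring in its middle (58 mm inside, 2.5 mm high) surrounds the flat place for the cup's foot, 5 mm above the origin. Origin: centre of its underside, z up its axis; round, yaw is free.
- cup: White cup without handle, 62 mm high, 48 mm across at the foot, 55 mm at 22 mm height, 60 mm at the rim; mouth 54 mm; 0.16 kg. Seated, its origin is 5 mm above the saucer's. Grasp round the wall from above. Origin: centre of its underside, z up its axis; round, yaw is free.
- filter: Small filter, bare metal, 0.1 kg: open chamber, 54 mm outside (57 at the rim), 50 inside, on a flange 80 mm across at 5 to 8 mm height; a 45 mm boss below it drops into the cup's mouth. Inner floor at 8 mm, rim at 55 mm height. Seated, its origin is 57 mm above the cup's. Grasp round the chamber from above. Origin: centre of its underside, z up its axis; round, yaw is free.
- press: Small press, 45 g: drilled steel disc, 45 mm across, 4 mm thick, thin upright stem, black knob 13 mm across at 45 to 59 mm height. Seated, its origin is 8 mm above the filter's, the knob 12 mm proud of the filter's rim. Grasp the knob from above. Origin: centre of its underside, z up its axis; round, yaw is free.
- lid: Small lid, 50 g: metal cap; skirt 68 mm outside, 63 inside, 8 mm deep; shoulder; dome 54 mm across, top at 30 mm; black knob 17 mm across at 34 to 46 mm height. Skirt goes over the filter's rim, shoulder rests on it: seated, its origin is 47 mm above the filter's. Grasp the knob from above. Origin: centre of its underside, z up its axis; round, yaw is free.
- large_filter: Large filter, to be left alone: same form, flange 98 mm across, chamber 74 mm, 65 mm high. Origin: centre of its underside, z up its axis; round, yaw is free.
- large_press: Press of the large filter, to be left alone: disc 65 mm across, 69 mm high. Origin: centre of its underside, z up its axis; round, yaw is free.
- large_lid: Lid of the large filter, to be left alone: 89 mm across, 46 mm high. Origin: centre of its underside, z up its axis; round, yaw is free.
Things that resemble listed ones, but are neither listed nor needed, are in the scene too. Leave any blue or red look-alike of the filter alone.

How it is judged:
On the way, in this order (a step that is already met when the one before it is completed fails the run):
1. the cup stands upright in the saucer's ring and is let go (horizontal distance between cup and saucer below 0.01 m and z of cup in the frame of saucer between 0.003 and 0.007 m and angle between cup's own z axis and vertical below 0.05 rad and contact force between the fingers and cup below 0.2 N and linear speed of cup below 0.02 m/s), for 0.2 s.
2. the small filter sits level on the cup, boss in the mouth, and is let go (horizontal distance between cup and saucer below 0.01 m and z of cup in the frame of saucer between 0.003 and 0.007 m and angle between each of cup, filter's own z axis and vertical below 0.05 rad and horizontal distance between filter and cup below 0.008 m and z of filter in the frame of cup between 0.0545 and 0.0595 m and contact force between the fingers and filter below 0.2 N and linear speed of filter below 0.02 m/s), for 0.2 s.
3. the small press lies on the floor of the small filter and is let go (horizontal distance between cup and saucer below 0.01 m and z of cup in the frame of saucer between 0.003 and 0.007 m and angle between each of cup, filter, press's own z axis and vertical below 0.05 rad and horizontal distance between filter and cup below 0.008 m and z of filter in the frame of cup between 0.0545 and 0.0595 m and horizontal distance between press and filter below 0.006 m and z of press in the frame of filter between 0.0055 and 0.0105 m and contact force between the fingers and press below 0.2 N and linear speed of press below 0.02 m/s), for 0.2 s.
4. the small lid is seated on the rim of the small filter and is let go (horizontal distance between cup and saucer below 0.01 m and z of cup in the frame of saucer between 0.003 and 0.007 m and angle between each of cup, filter, press, lid's own z axis and vertical below 0.05 rad and horizontal distance between filter and cup below 0.008 m and z of filter in the frame of cup between 0.0545 and 0.0595 m and horizontal distance between press and filter below 0.006 m and z of press in the frame of filter between 0.0055 and 0.0105 m and horizontal distance between lid and filter below 0.008 m and z of lid in the frame of filter between 0.0445 and 0.0495 m and contact force between the fingers and lid below 0.2 N and linear speed of lid below 0.02 m/s), for 0.2 s.
At the end, for the whole second after the job is handed in: Cup upright (0.05 rad) in the saucer's ring, within 10 mm of centre; small filter fully down and level on the cup, within 8 mm of its axis; small press on the filter's floor, within 6 mm; small lid down on the rim, within 8 mm; heights within 2.5 mm; all let go and at rest, saucer on the table (all of step 4 and contact force between the fingers and cup below 0.2 N and contact force between the fingers and filter below 0.2 N and contact force between the fingers and press below 0.2 N and linear speed of each of cup, filter, press, saucer below 0.02 m/s and angle between saucer's own z axis and vertical below 0.05 rad and height (world z) of saucer below 0.004 m); the robot touches nothing.
It fails at once if a part of the large filter was moved more than 30 mm (distance of any of large_filter, large_press, large_lid from where it was at the start of the episode above 0.03 m).
It fails at once if a part of the small set was dropped (falling free at over 0.5 m/s, a fall of about 13 mm) ((contact force between the fingers and cup below 0.2 N and linear speed of cup above 0.5 m/s) or (contact force between the fingers and filter below 0.2 N and linear speed of filter above 0.5 m/s) or (contact force between the fingers and press below 0.2 N and linear speed of press above 0.5 m/s) or (contact force between the fingers and lid below 0.2 N and linear speed of lid above 0.5 m/s)).
It also fails if it takes over 104 s, if anything falls off the work surface, if the arm or the gripper's body presses on something with over 40 N, if the wrist force passes 120 N, or if a joint passes its speed limit or range.

## Robot

A 6-joint arm with a two-finger parallel gripper is mounted at the origin on a cart in front of the work surface, level with it; the furniture and walls round the work are solid. World frame = base frame: x ahead of the robot, y to its left, z up, the work surface at z = 0. Lengths are in m, angles in rad, forces in N, time in s.
With the tool pointing down it reaches from about 0.275 to 0.725 m from the base axis. Payload 15.9 kg.
Tool frame: the origin (TCP) lies at the very end of the fingers, on their centre line; the grasp point (between the pads) lies 19 mm behind it (hold_point_z is the distance from the TCP to the grasp point, in m); z points along the fingers, y is the line along which they close (so a half turn about z gives the same grasp; the last joint's range is limited). The gripper opens to 85 mm and grips with 20 to 120 N. Pads are 22 mm wide; open, the fingers measure 114 mm over their backs; the gripper's body (76 mm by 85 mm) begins 54 mm behind the grasp point. The pads swing forward as they close: fully open they stand 13 mm farther back than shut.
Start: joints at [1.234, 0.213, -0.034, 1.323, 0, 1.571], TCP at [0.165, 0.472, 0.197] pointing down, gripper open.
Joint ranges: [-2.98, 2.98], [-0.74, 1.72], [-1.14, 1.35], [-2.1, 2.04], [-1.57, 1.44], [-3.14, 3.14]. Speed limits (rad/s): [1.89, 1.89, 2.39, 2.57, 3.14, 3.14].

## Interface

Orientations are given as a unit quaternion [x, y, z, w].
In Python, from plant import * gives the robot as it stands. The module is installed in compiled form; this text tells all that it offers.
- The arm moves only by the tool servo_tool, never from a script. Its argument "commands" is a list of rows, each an object with "claw": the closure, from -1 (fully open) to 1 (shut), so that 0 is half open; "xyz": the shift along the tool's x, y, z each as a share of 4 cm, from -1 to 1, a list of three; "rotation": the turn, a rotation vector about the tool's x, y, z each as a share of 4 degrees, from -1 to 1, a list of three. A call has 1 to 8 rows; each row shifts and turns the commanded pose from where the row before left it, along the tool's axes as they then stand; what a row does not reach is not made up. A row lasts 1/12 s, in which the tool goes at most 41.7 mm and 7.16 degrees, less where a joint would pass 70% of its speed; a pose out of reach is approached as far as the arm can. A call with a number of a shift or a turn outside -1 to 1 is refused whole. A call with a gripper value outside its range is refused whole. The fingers move at their own pace and stop on an object; "newtons" is the grip in N (left out, the last holds). Time passes only in rows, so rows that do not move let the fingers close. It gives the time, the measured TCP pose, the force, the opening and the grip force at its end, in the units of the state.
- observe(): the state, without advancing time (a new reading comes with each control period).
- get_image(name): name is "scene" or "side" or "wrist"; returns the picture (384x512x3 uint8, red, green, blue); there is no depth.
- camera_model(name): a dict with "intrinsics" (3x3 intrinsics, pixels), "rvec" (rotation vector, rad) and "tvec" (3), from world to camera coordinates, as OpenCV has them. Camera axes: x right, y down, z forward; pixel columns grow to the right and rows downward; lengths in m; the calibration is good to about 2 mm. The wrist camera is an equidistant fisheye: a pixel r from the principal point sees the ray r / f radians off the axis. A picture is of the moment at which its call begins: read the wrist's pose just before it. camera_model takes no time and is no camera call; for the wrist camera it gives the pose at the moment of the call.
- hand_in(): hands the job in; it is judged then, once.
The state is a dict: "time_s": time; "joints": joint angles; "qvel": joint speeds; "effort": joint torques, N m; "tcp_pos": TCP position; "tool_rot": TCP orientation; "contact_force": force on the tool from outside, world axes, zero at the start; "ft_torque": the same for the moment, N m; "gripper_width": finger opening in m; "grip_force": force on a finger pad.
Only numpy, scipy, OpenCV 4.12 (cv2) and the standard library are available. Lean on these libraries where they do the work, as an engineer would, in place of code of your own. Each camera call takes 0.05 s, during which the arm holds its last target. There are 200 camera calls.

## Working session

There is one attempt and no reset: what is moved stays moved. The work goes in short steps, Python scripts to look and compute and a tool call to move; the robot and the scene stay as the last step left them, time stands still between calls to the robot, and variables do not carry over. Pictures are saved under pics/ and viewed, at most 14 in all, crops included, and the job is handed in when it is done.

Besides the shell and the picture viewer there is one more tool, called after ">>>" in YAML: its name, and indented under it one key for each argument. servo_tool: Moves the arm, as the interface text tells. Shift numbers are shares of 4 cm and turn numbers shares of 4 degrees, none past 1 either way. Its arguments: {"type":"object","properties":{"commands":{"type":"array","items":{"type":"object","properties":{"claw":{"type":"number"},"xyz":{"type":"array","items":{"type":"number"}},"rotation":{"type":"array","items":{"type":"number"}}}}},"newtons":{"type":"number"}},"required":["commands"]}

```bash
mkdir -p pics; cat > h.py <<'E'
from plant import *
import numpy as np, cv2
from scipy.spatial.transform import Rotation as R
def snap(n,f):
    m=camera_model(n); im=get_image(n); cv2.imwrite(f'pics/{f}.png',im[:,:,::-1]); return m,im
def ray(m,u,v,fish=False):
    K=np.array(m['intrinsics']);x=(u-K[0,2])/K[0,0];y=(v-K[1,2])/K[1,1]
    if fish:
        r=np.hypot(x,y);d=np.array([x/r*np.sin(r),y/r*np.sin(r),np.cos(r)]) if r>1e-9 else np.array([0,0,1.])
    else: d=np.array([x,y,1.])
    Rm=cv2.Rodrigues(np.array(m['rvec'],float))[0]
    return -Rm.T@np.array(m['tvec']).ravel(), Rm.T@d
def at(m,u,v,z,fish=False):
    c,d=ray(m,u,v,fish); return (c+d*(z-c[2])/d[2])[:2]
def proj(m,P,fish=False):
    Rm=cv2.Rodrigues(np.array(m['rvec'],float))[0];K=np.array(m['intrinsics'])
    p=Rm@np.array(P,float)+np.array(m['tvec']).ravel()
    if fish:
        r=np.hypot(p[0],p[1]);t=np.arctan2(r,p[2]);q=p[:2]/max(r,1e-9)*t
    else: q=p[:2]/p[2]
    return q*[K[0,0],K[1,1]]+[K[0,2],K[1,2]]
E
python3 - <<'E'
from h import *
for n in('scene','side','wrist'):
    m,im=snap(n,n+'0');c,d=ray(m,256,192);print(n,c.round(3),d.round(3),np.array(m['intrinsics'])[0,0])
s=observe();print(s)
a=[cv2.imread(f'pics/{n}0.png') for n in('scene','side')]
cv2.imwrite('pics/ab.png',cv2.resize(np.vstack(a),(512,768))[:,:])
E
```

```text
scene [ 0.795 -0.446  0.914] [-0.23   0.497 -0.837] 437.29656258865384
side [-0.009 -0.851  0.538] [ 0.499  0.767 -0.404] 496.08772694453455
wrist [0.089 0.498 0.374] [ 0.296 -0.119 -0.948] 297.3186396354542
{'time_s': 0.15, 'joints': array([ 1.23398219e+00,  2.13252858e-01, -3.48628441e-02,  1.32355942e+00,
        1.33465246e-05,  1.57079402e+00]), 'qvel': array([ 0.00085328, -0.00358967,  0.0025514 , -0.00022596, -0.00083697,
       -0.00028724]), 'effort': array([-3.47181322e-04, -6.86406255e+01,  4.87249267e+01,  1.29803951e-02,
       -6.74858074e-05,  7.84755599e-06]), 'tcp_pos': array([0.16513696, 0.47162326, 0.1970457 ]), 'tool_rot': array([ 1.67611015e-01,  9.85853110e-01, -4.32062792e-04, -8.02277306e-05]), 'contact_force': array([ 0.23605624, -0.15805788,  0.29729206]), 'ft_torque': array([-0.0347093 ,  0.01166577,  0.00895759]), 'grip_force': 0.0, 'gripper_width': 0.08497916933708015}
```

View pics/scene0.png

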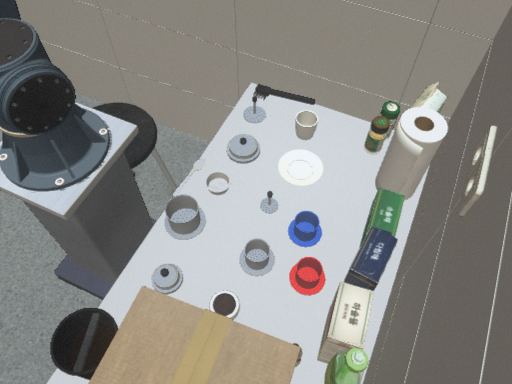

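View pics/side0.png

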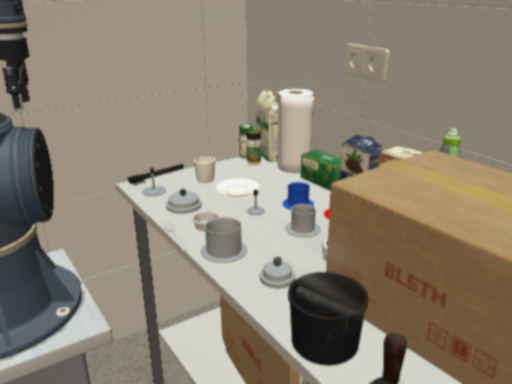

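View pics/wrist0.png

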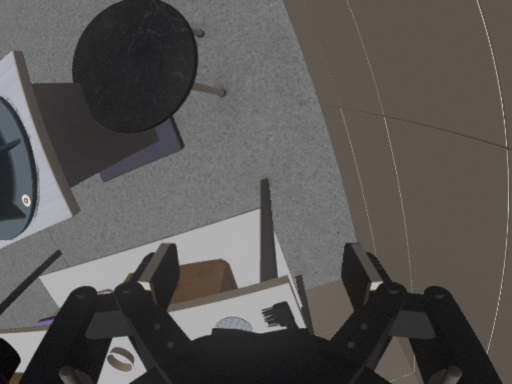

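The scene shows two grey filters: A at scene (257,257) and B at (185,217). There are two lids, at (243,147) and (166,278), and two presses, at (269,202) and (255,112). Possible cups are (306,124), (225,305) and the low dish at (218,183). The blue and red filters are look-alikes. I'll measure the sizes and view one enlarged crop.

```bash
python3 - <<'E'
from h import *
m=camera_model('scene')
def w(n,a,b,z):
    p,q=at(m,*a,z),at(m,*b,z);print(n,((p+q)/2).round(3),'width',(np.linalg.norm(p-q)*1000).round())
w('filtA flange',(239,259),(274,259),.008)
w('filtB flange',(165,218),(206,218),.008)
w('lid1',(227,148),(260,148),.004); w('lid2',(151,278),(182,278),.004)
w('pr1',(260,206),(279,206),.002); w('pr2',(243,115),(267,115),.002)
w('saucer',(278,167),(324,167),.014)
w('cup1 rim',(295,119),(318,119),.062)
w('cup2 rim',(210,305),(240,305),.03);w('dish',(207,181),(230,181),.02)
im=cv2.imread('pics/scene0.png')
cv2.imwrite('pics/crop1.png',cv2.resize(im[95:325,130:335],None,fx=2.6,fy=2.6,interpolation=3))
E
```

```text
filtA flange [ 0.624 -0.071] width 79.0
filtB flange [ 0.426 -0.046] width 97.0
lid1 [0.456 0.207] width 88.0
lid2 [ 0.463 -0.194] width 68.0
pr1 [0.592 0.072] width 46.0
pr2 [0.433 0.329] width 68.0
saucer [0.62  0.206] width 118.0
cup1 rim [0.585 0.323] width 60.0
cup2 rim [ 0.612 -0.201] width 62.0
dish [0.452 0.075] width 57.0
```

View pics/crop1.png

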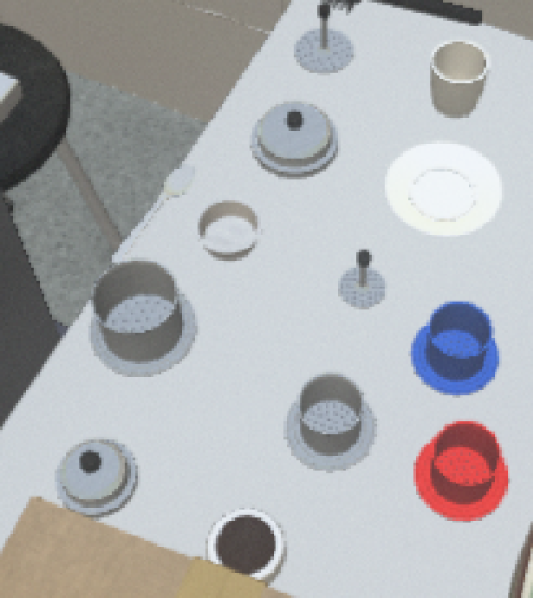

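The one meant:
- **Cup:** (306,124), with a 60 mm rim, tapered and empty. (225,305) is filled with coffee and (218,183) is a low dish.
- **Small filter:** (257,257), with a 79 mm flange. The grey one at (185,217) measures 97 mm.
- **Small press:** (269,202), with a 46 mm disc.
- **Small lid:** (166,278), 68 mm across.

First move: turn the tool so its axes line up with the world axes.

>>> servo_tool:
  commands:
    - {"claw": -1, "rotation": [0, 0, 1], "xyz": [0, 0, 0]}
    - {"claw": -1, "rotation": [0, 0, 1], "xyz": [0, 0, 0]}
    - {"claw": -1, "rotation": [0, 0, 1], "xyz": [0, 0, 0]}
    - {"claw": -1, "rotation": [0, 0, 1], "xyz": [0, 0, 0]}
    - {"claw": -1, "rotation": [0, 0, 1], "xyz": [0, 0, 0]}
    - {"claw": -1, "rotation": [0, 0, 1], "xyz": [0, 0, 0]}
    - {"claw": -1, "rotation": [0, 0, 1], "xyz": [0, 0, 0]}
    - {"claw": -1, "rotation": [0, 0, 1], "xyz": [0, 0, 0]}

```text
time_s: 0.82
tcp_pos: [0.1652, 0.4717, 0.1972]
tool_rot: [0.434, 0.901, -0.0, 0.0]
contact_force: [-0.3, 0.1, -0.5]
gripper_width: 0.0852
grip_force: 0.0
```

>>> servo_tool:
  commands:
    - {"claw": -1, "rotation": [0, 0, 1], "xyz": [0, 0, 0]}
    - {"claw": -1, "rotation": [0, 0, 1], "xyz": [0, 0, 0]}
    - {"claw": -1, "rotation": [0, 0, 1], "xyz": [0, 0, 0]}
    - {"claw": -1, "rotation": [0, 0, 1], "xyz": [0, 0, 0]}
    - {"claw": -1, "rotation": [0, 0, 1], "xyz": [0, 0, 0]}
    - {"claw": -1, "rotation": [0, 0, 1], "xyz": [0, 0, 0]}
    - {"claw": -1, "rotation": [0, 0, 1], "xyz": [0, 0, 0]}
    - {"claw": -1, "rotation": [0, 0, 1], "xyz": [0, 0, 0]}

```text
time_s: 1.48
tcp_pos: [0.1652, 0.4717, 0.1972]
tool_rot: [0.666, 0.746, -0.0, 0.0]
contact_force: [0.3, 0.1, -0.1]
gripper_width: 0.0854
grip_force: 0.0
```

>>> servo_tool:
  commands:
    - {"claw": -1, "rotation": [0, 0, 1], "xyz": [0, 0.3, 0]}
    - {"claw": -1, "rotation": [0, 0, 0.67], "xyz": [0, 0.7, 0]}
    - {"claw": -1, "xyz": [-0.2, 0.7, 0], "rotation": [0, 0, 0]}
    - {"claw": -1, "xyz": [-0.2, 0.7, 0], "rotation": [0, 0, 0]}
    - {"claw": -1, "xyz": [-0.2, 0.7, 0], "rotation": [0, 0, 0]}
    - {"claw": -1, "xyz": [-0.2, 0.7, 0], "rotation": [0, 0, 0]}
    - {"claw": -1, "xyz": [-0.2, 0.7, 0], "rotation": [0, 0, 0]}
    - {"claw": -1, "xyz": [-0.2, 0.7, 0], "rotation": [0, 0, 0]}

```text
time_s: 2.15
tcp_pos: [0.3744, 0.4259, 0.1972]
tool_rot: [0.707, 0.707, -0.0, 0.0]
contact_force: [-0.7, 0.8, 0.5]
gripper_width: 0.0856
grip_force: 0.0
```

>>> servo_tool:
  commands:
    - {"claw": -1, "xyz": [-0.3, 0.7, 0], "rotation": [0, 0, 0]}
    - {"claw": -1, "xyz": [-0.3, 0.7, 0], "rotation": [0, 0, 0]}
    - {"claw": -1, "xyz": [-0.3, 0.7, 0], "rotation": [0, 0, 0]}
    - {"claw": -1, "xyz": [-0.3, 0.7, 0], "rotation": [0, 0, 0]}
    - {"claw": -1, "xyz": [-0.3, 0.7, 0], "rotation": [0, 0, 0]}
    - {"claw": -1, "xyz": [-0.3, 0.7, 0], "rotation": [0, 0, 0]}
    - {"claw": -1, "xyz": [-0.3, 0.7, 0], "rotation": [0, 0, 0]}
    - {"claw": -1, "xyz": [0, 0, 0], "rotation": [0, 0, 0]}

```text
time_s: 2.82
tcp_pos: [0.5728, 0.3398, 0.1958]
tool_rot: [0.708, 0.706, -0.001, 0.0]
contact_force: [-1.2, -0.5, -0.7]
gripper_width: 0.0855
grip_force: 0.0
```

Everything tracks well. One close look from here.

```bash
python3 - <<'E'
from h import *
m,im=snap('wrist','w1');print(observe()['tcp_pos'].round(4))
for n,P in dict(cuprim=(.585,.323,.062),saucer=(.62,.206,.005),tcp=observe()['tcp_pos'],press=(.592,.072,.002)).items(): print(n,proj(m,P,True).round())
E
```

```text
[0.571  0.3411 0.1961]
cuprim [272. 185.]
saucer [294. 251.]
tcp [258. 220.]
press [272. 319.]
```

View pics/w1.png

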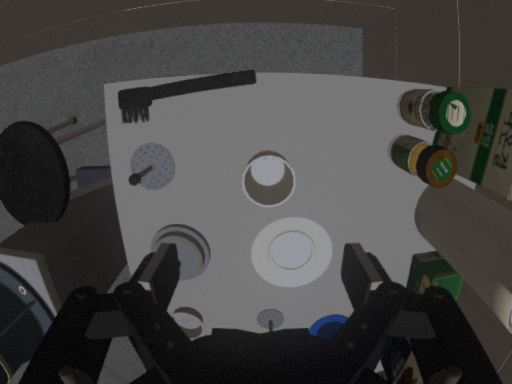

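The wrist view shows the cup mouth at about (269,181), rim points (242,181), (296,181) and (269,207). The saucer is centred near (291,250), with edge points (250,251), (333,251), (291,217) and (291,286).

```bash
cat >> h.py <<'E'
from scipy.optimize import least_squares
def circ(m,pts,z,fish=True):
    P=np.array([at(m,*p,z,fish) for p in pts]);r=least_squares(lambda q:np.hypot(*(P-q[:2]).T)-q[2],[*P.mean(0),.03]).x
    return r.round(4)
def edge(m,im,c,R,z,fish=True,n=72,s=.008,sign=0):
    """sample grayscale along radial lines in world near radius R, strongest edge; refit"""
    g=cv2.GaussianBlur(cv2.cvtColor(im,cv2.COLOR_RGB2GRAY),(3,3),0).astype(np.float32);c=np.array(c,float)
    for k in range(6):
        rr=np.arange(R-s,R+s,.0004);P=[]
        for a in np.arange(n)*2*np.pi/n:
            u=np.array([proj(m,[c[0]+r*np.cos(a),c[1]+r*np.sin(a),z],fish) for r in rr],np.float32)
            v=cv2.remap(g,u[None,:,0].copy(),u[None,:,1].copy(),1)[0];d=np.gradient(v)
            d=d*sign if sign else abs(d)
            i=d.argmax()
            if d[i]>1.0: P.append(c+rr[i]*np.array([np.cos(a),np.sin(a)]))
        P=np.array(P);f=least_squares(lambda q:np.hypot(*(P-q[:2]).T)-q[2],[*c,R],loss='soft_l1',f_scale=.001).x;c=f[:2]
    return f.round(4),len(P)
E
python3 - <<'E'
from h import *
m=camera_model('wrist');im=cv2.imread('pics/w1.png')[:,:,::-1].copy()
print('cup',circ(m,[(242,181),(296,181),(269,207)],.062),edge(m,im,(.583,.325),.03,.062))
print('saucer',circ(m,[(250,251),(333,251),(291,217),(291,286)],.012),edge(m,im,(.62,.207),.058,.013,s=.006,sign=-1))
ms=camera_model('scene');i=cv2.imread('pics/scene0.png')[:,:,::-1].copy()
print('scene saucer',edge(ms,i,(.62,.206),.058,.013,False,s=.006,sign=-1))
E
```

```text
cup [0.5802 0.3281 0.0296] (array([0.5794, 0.3297, 0.0276]), 72)
saucer [0.615  0.2077 0.058 ] (array([0.6145, 0.2078, 0.0576]), 72)
scene saucer (array([0.6175, 0.2075, 0.0574]), 72)
```

>>> servo_tool:
  commands:
    - {"claw": -1, "xyz": [-0.33, 0.23, 0.3], "rotation": [0, 0, 0]}
    - {"claw": -1, "xyz": [0, 0, 0.7], "rotation": [0, 0, 0]}
    - {"claw": -1, "xyz": [0, 0, 0.7], "rotation": [0, 0, 0]}
    - {"claw": -1, "xyz": [0, 0, 0.6], "rotation": [0, 0, 0]}
    - {"claw": -1, "xyz": [0, 0, 0.3], "rotation": [0, 0, 0]}
    - {"claw": -1, "xyz": [0, 0, 0], "rotation": [0, 0, 0]}
    - {"claw": -1, "xyz": [0, 0, 0], "rotation": [0, 0, 0]}

```text
time_s: 3.45
tcp_pos: [0.5775, 0.3298, 0.0935]
tool_rot: [0.707, 0.707, -0.0, -0.0]
contact_force: [0.5, -0.5, 0.3]
gripper_width: 0.0855
grip_force: 0.0
```

>>> servo_tool:
  commands:
    - {"claw": -1, "xyz": [-0.04, 0.06, 0.3], "rotation": [0, 0, 0]}
    - {"claw": -1, "xyz": [0, 0, 0.5], "rotation": [0, 0, 0]}
    - {"claw": -1, "xyz": [0, 0, 0.5], "rotation": [0, 0, 0]}
    - {"claw": -1, "xyz": [0, 0, 0.4], "rotation": [0, 0, 0]}
    - {"claw": -1, "xyz": [0, 0, 0.1], "rotation": [0, 0, 0]}
    - {"claw": -1, "xyz": [0, 0, 0], "rotation": [0, 0, 0]}

```text
time_s: 3.95
tcp_pos: [0.5805, 0.3281, 0.0217]
tool_rot: [0.707, 0.707, -0.0, -0.0]
contact_force: [-0.1, -0.6, 0.3]
gripper_width: 0.0855
grip_force: 0.0
```

>>> servo_tool:
  newtons: 30
  commands:
    - {"claw": 0, "xyz": [0, 0, 0]}
    - {"claw": 0, "xyz": [0, 0, 0]}
    - {"claw": 0.2, "xyz": [0, 0, 0]}
    - {"claw": 0.4, "xyz": [0, 0, 0]}
    - {"claw": 1, "xyz": [0, 0, 0]}
    - {"claw": 1, "xyz": [0, 0, 0]}
    - {"claw": 1, "xyz": [0, 0, 0]}
    - {"claw": 1, "xyz": [0, 0, 0]}

```text
schema error: expected keys claw, xyz, rotation
```

>>> servo_tool:
  newtons: 30
  commands:
    - {"claw": 0, "xyz": [0, 0, 0], "rotation": [0, 0, 0]}
    - {"claw": 0, "xyz": [0, 0, 0], "rotation": [0, 0, 0]}
    - {"claw": 0.2, "xyz": [0, 0, 0], "rotation": [0, 0, 0]}
    - {"claw": 0.4, "xyz": [0, 0, 0], "rotation": [0, 0, 0]}
    - {"claw": 1, "xyz": [0, 0, 0], "rotation": [0, 0, 0]}
    - {"claw": 1, "xyz": [0, 0, 0], "rotation": [0, 0, 0]}
    - {"claw": 1, "xyz": [0, 0, 0], "rotation": [0, 0, 0]}
    - {"claw": 1, "xyz": [0, 0, 0], "rotation": [0, 0, 0]}

```text
time_s: 4.62
tcp_pos: [0.5871, 0.3303, 0.0275]
tool_rot: [0.707, 0.707, 0.007, 0.003]
contact_force: [14.9, 1.4, 30.0]
gripper_width: 0.0001
grip_force: 14.6
```

```bash
python3 - <<'E'
from h import *
m,im=snap('scene','s2');m2,i2=snap('wrist','w2')
print(observe())
a=cv2.resize(im[70:220,180:400],(660,450));b=cv2.resize(i2,(600,450))[:, :]
cv2.imwrite('pics/c2.png',cv2.resize(np.hstack([a,b]),(800,300))[:,:,::-1])
E
```

```text
{'time_s': 4.7167, 'joints': array([ 5.13401640e-01,  6.30234510e-01,  1.58550680e-01,  1.08483912e+00,
       -1.78462137e-03,  2.08448132e+00]), 'qvel': array([-0.00052426,  0.00091625, -0.00136249,  0.00257258, -0.00048294,
        0.00021008]), 'effort': array([ 4.51630756e+00, -7.95860410e+01,  2.71113575e+01,  6.58651650e+00,
        2.18368515e+00,  1.71838497e-02]), 'tcp_pos': array([0.58711522, 0.33031902, 0.02745998]), 'tool_rot': array([0.70719316, 0.7069838 , 0.00663493, 0.00277583]), 'contact_force': array([15.24774246,  0.87772599, 29.93736419]), 'ft_torque': array([ 0.24796097, -3.46286219,  0.0128326 ]), 'grip_force': 14.669311442085018, 'gripper_width': -5.72035033097645e-05}
```

View pics/c2.png

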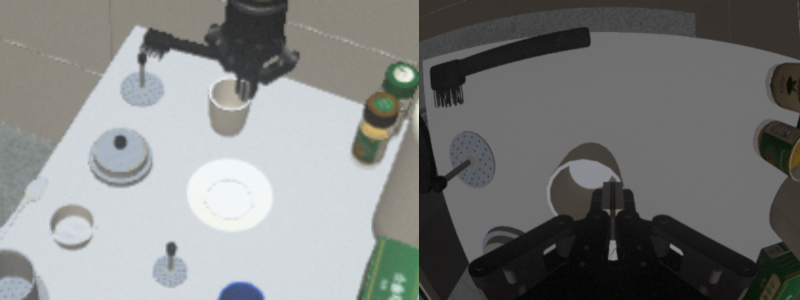

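The fingers shut fully and seem to be at the cup's +x wall, with the tool pushed up. I need an enlarged crop before touching anything else.

```bash
python3 - <<'E'
from h import *
s=cv2.imread('pics/s2.png');w=cv2.imread('pics/w2.png');m,i=snap('side','d2');i=i[:,:,::-1]
f=lambda a:cv2.resize(a,(400,300),interpolation=cv2.INTER_CUBIC)
mm=camera_model('scene')
print(proj(mm,observe()['tcp_pos']),proj(m,observe()['tcp_pos']),proj(camera_model('wrist'),observe()['tcp_pos'],True))
a=np.hstack([f(s[85:160,260:360]),f(w[180:330,300:500] if 0 else w[170:320,140:340])])
b=f(i[115:205,145:265])
cv2.imwrite('pics/c3.png',np.vstack([a,np.hstack([b,f(w[170:260,200:320])])]))
E
```

```text
[307.09674431 126.20993684] [205.12223582 169.73815994] [260.94709369 221.6663932 ]
```

View pics/c3.png

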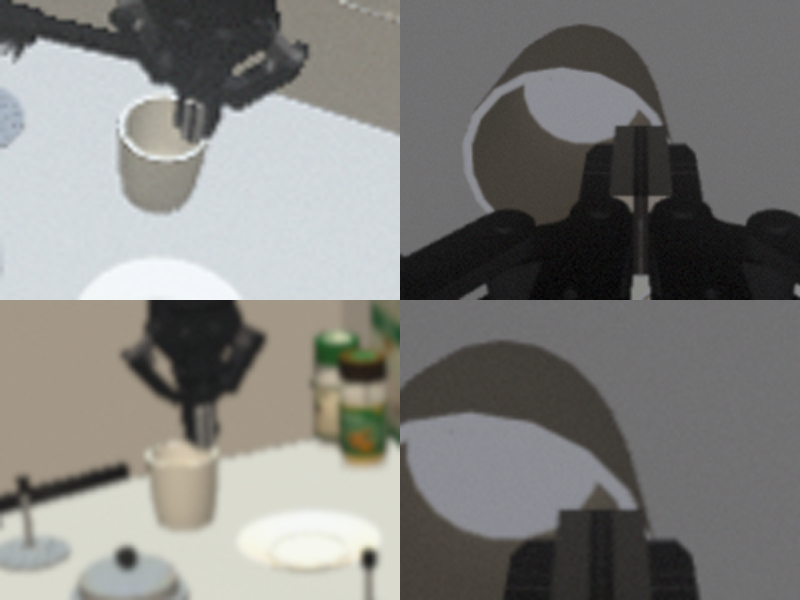

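```bash
python3 - <<'E'
from h import *
m=camera_model('wrist')
for z in(.062,.067): print(circ(m,[(172,245),(225,204),(270,232),(185,275)],z), [at(m,*p,z,True).round(3) for p in [(172,245),(225,204),(270,232),(185,275)]])
ms=camera_model('scene')
# rim in s2 crop x4 offset(260,85): left(120,125) near(158,160) ; base bottom (155,212)
print(circ(ms,[(260+118/4,85+128/4),(260+158/4,85+159/4),(260+205/4,85+135/4),(260+155/4,85+97/4)],.062,False), at(ms,260+157/4,85+212/4,0))
s=cv2.imread('pics/scene0.png');print()
a=cv2.resize(s[85:160,260:360],(400,300),interpolation=2)
w=cv2.imread('pics/w1.png');cv2.imwrite('pics/c4.png',np.hstack([a,cv2.resize(w[130:280,170:370],(400,300),interpolation=2)]))
E
```

```text
[0.5654 0.3273 0.0286] [array([0.537, 0.331]), array([0.568, 0.356]), array([0.591, 0.34 ]), array([0.542, 0.311])]
[0.566  0.3302 0.0276] [array([0.538, 0.334]), array([0.569, 0.358]), array([0.591, 0.342]), array([0.544, 0.314])]
[0.5676 0.3227 0.0282] [0.57685475 0.30545376]
```

View pics/c4.png

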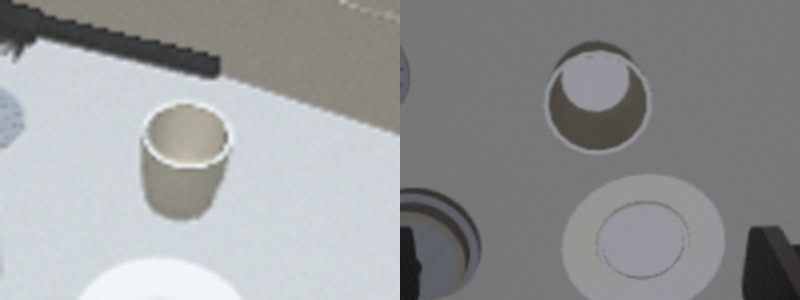

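```bash
python3 - <<'E'
from h import *
m=camera_model('wrist');s=observe();Rt=R.from_quat(s['tool_rot'])
for b in(0,-.01,-.02,-.03,-.04):
  print(b,[proj(m,s['tcp_pos']+Rt.apply([x,0,b]),True).round(1) for x in(-.011,0,.011)], proj(camera_model('scene'),s['tcp_pos']+Rt.apply([0,0,b])).round(1),proj(camera_model('side'),s['tcp_pos']+Rt.apply([0,0,b])).round(1))
E
```

```text
0 [array([260.9, 236.6]), array([260.9, 221.7]), array([261., 206.])] [307.1 126.2] [205.1 169.7]
-0.01 [array([261. , 243.8]), array([261. , 228.3]), array([261., 212.])] [307.4 123.7] [204.9 166.5]
-0.02 [array([261. , 251.6]), array([261.1, 235.5]), array([261.1, 218.6])] [307.7 121.1] [204.7 163.2]
-0.03 [array([261.1, 260.2]), array([261.1, 243.6]), array([261.2, 225.9])] [308.1 118.5] [204.5 159.8]
-0.04 [array([261.1, 269.7]), array([261.2, 252.5]), array([261.3, 234.1])] [308.4 115.9] [204.3 156.5]
```

The visible fingertips end about 35 mm above the reported TCP. The real tip was therefore at the rim and closed over the top of it. I'll raise straight up, still closed and slowly, then check the tip length.

>>> servo_tool:
  commands:
    - {"claw": 1, "xyz": [0, 0, -0.1], "rotation": [0, 0, 0]}
    - {"claw": 1, "xyz": [0, 0, -0.1], "rotation": [0, 0, 0]}
    - {"claw": 1, "xyz": [0, 0, -0.2], "rotation": [0, 0, 0]}
    - {"claw": 1, "xyz": [0, 0, -0.3], "rotation": [0, 0, 0]}
    - {"claw": 1, "xyz": [0, 0, -0.4], "rotation": [0, 0, 0]}
    - {"claw": 1, "xyz": [0, 0, -0.5], "rotation": [0, 0, 0]}
    - {"claw": 1, "xyz": [0, 0, -0.4], "rotation": [0, 0, 0]}
    - {"claw": 1, "xyz": [0, 0, 0], "rotation": [0, 0, 0]}

```text
time_s: 5.43
tcp_pos: [0.582, 0.3287, 0.1054]
tool_rot: [0.707, 0.707, 0.002, 0.001]
contact_force: [0.1, -0.2, 0.8]
gripper_width: 0.0003
grip_force: 0.0
```

```bash
python3 - <<'E'
from h import *
s=observe();T=s['tcp_pos'];Rt=R.from_quat(s['tool_rot'])
print(T,s['contact_force'].round(1),s['gripper_width'])
m,w=snap('wrist','w5');ms,d=snap('side','d5');mc,c=snap('scene','s5')
def mark(im,m,fish):
    im=im.copy()
    for b,col in((0,(255,0,0)),(-.02,(0,255,0)),(-.04,(255,255,0))):
        p=proj(m,T+Rt.apply([0,0,b]),fish);cv2.circle(im,(int(p[0]*1+.5),int(p[1]+.5)),1,col,-1)
    return im
f=lambda a:cv2.resize(a,(400,300),interpolation=2)
w=mark(w,m,True);d=mark(d,ms,False);c=mark(c,mc,False)
o=np.vstack([np.hstack([f(w[150:300,160:360]),f(d[95:200,135:275])]),np.hstack([f(c[75:165,250:370]),f(w)])])
cv2.imwrite('pics/c5.png',o[:,:,::-1])
E
```

```text
[0.58197231 0.32874782 0.10540045] [ 0.1 -0.2  0.8] 0.00031803252823705994
```

View pics/c5.png

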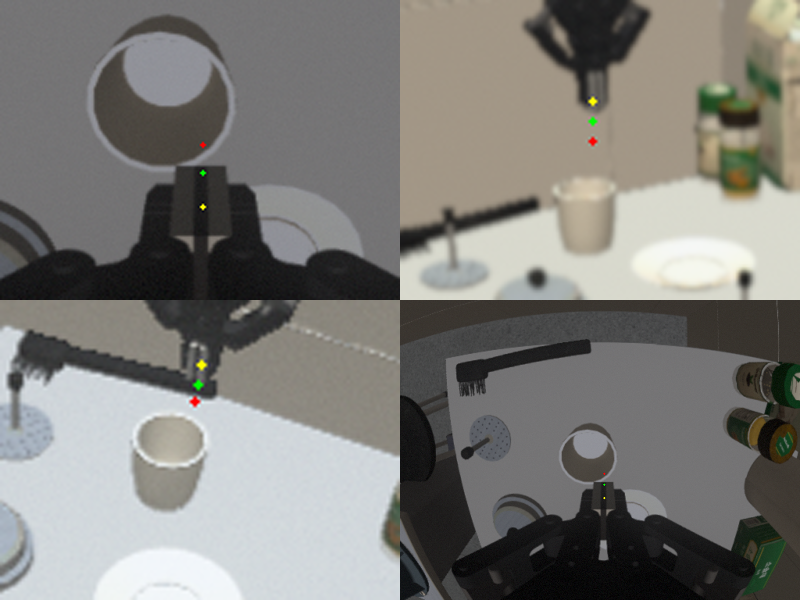

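Confirmed: the real tip is about 35 mm short of the reported TCP (side view: finger bottom between the −40 and −20 mm marks). The cup is upright and only shifted. I'll remeasure it.

```bash
python3 - <<'E'
from h import *
m=camera_model('wrist');im=cv2.imread('pics/w5.png')[:,:,::-1].copy()
P=[(160+88/2,150+100/2),(160+234/2,150+105/2),(160+160/2,150+32/2),(160+155/2,150+169/2)]
print(circ(m,P,.062),edge(m,im,circ(m,P,.062)[:2],.03,.062,s=.004))
E
```

```text
[0.5645 0.3271 0.0286] (array([0.5644, 0.3281, 0.0272]), 72)
```

>>> servo_tool:
  commands:
    - {"claw": -1, "xyz": [0, 0, -0.5], "rotation": [0, 0, 0]}
    - {"claw": -1, "xyz": [0, 0, 0], "rotation": [0, 0, 0]}
    - {"claw": -1, "xyz": [0, 0, 0], "rotation": [0, 0, 0]}
    - {"claw": -1, "xyz": [0, 0, 0], "rotation": [0, 0, 0]}
    - {"claw": -1, "xyz": [0, 0, 0], "rotation": [0, 0, 0]}
    - {"claw": -1, "xyz": [0, 0, 0], "rotation": [0, 0, 0]}
    - {"claw": -1, "xyz": [0, 0, 0], "rotation": [0, 0, 0]}
    - {"claw": -1, "xyz": [0, 0, 0], "rotation": [0, 0, 0]}

```text
time_s: 6.25
tcp_pos: [0.5806, 0.3279, 0.1211]
tool_rot: [0.707, 0.707, -0.0, -0.0]
contact_force: [0.6, -0.9, -1.0]
gripper_width: 0.0853
grip_force: 0.0
```

>>> servo_tool:
  commands:
    - {"claw": -1, "xyz": [0, -0.4, 0], "rotation": [0, 0, 0]}
    - {"claw": -1, "xyz": [0, 0, 0.4], "rotation": [0, 0, 0]}
    - {"claw": -1, "xyz": [0, 0, 0.5], "rotation": [0, 0, 0]}
    - {"claw": -1, "xyz": [0, 0, 0.5], "rotation": [0, 0, 0]}
    - {"claw": -1, "xyz": [0, 0, 0.4], "rotation": [0, 0, 0]}
    - {"claw": -1, "xyz": [0, 0, 0.2], "rotation": [0, 0, 0]}
    - {"claw": -1, "xyz": [0, 0, 0], "rotation": [0, 0, 0]}

```text
time_s: 6.83
tcp_pos: [0.5637, 0.3274, 0.0396]
tool_rot: [0.707, 0.707, -0.001, -0.0]
contact_force: [-0.4, -0.5, 0.5]
gripper_width: 0.0851
grip_force: 0.0
```

>>> servo_tool:
  newtons: 25
  commands:
    - {"claw": -1, "xyz": [0, 0, 0.4], "rotation": [0, 0, 0]}
    - {"claw": -1, "xyz": [0, 0, 0.4], "rotation": [0, 0, 0]}
    - {"claw": -1, "xyz": [0, 0, 0.4], "rotation": [0, 0, 0]}
    - {"claw": -1, "xyz": [0, 0, 0.3], "rotation": [0, 0, 0]}
    - {"claw": -1, "xyz": [0, 0, 0.1], "rotation": [0, 0, 0]}
    - {"claw": -1, "xyz": [0, 0, 0], "rotation": [0, 0, 0]}

```text
time_s: 7.33
tcp_pos: [0.5645, 0.3278, -0.0229]
tool_rot: [0.707, 0.707, -0.0, -0.0]
contact_force: [-0.1, 0.2, -0.3]
gripper_width: 0.0857
grip_force: 0.0
```

>>> servo_tool:
  newtons: 25
  commands:
    - {"claw": 0, "xyz": [0, 0, 0], "rotation": [0, 0, 0]}
    - {"claw": 0, "xyz": [0, 0, 0], "rotation": [0, 0, 0]}
    - {"claw": 0, "xyz": [0, 0, 0], "rotation": [0, 0, 0]}
    - {"claw": 0, "xyz": [0, 0, 0], "rotation": [0, 0, 0]}

```text
time_s: 7.67
tcp_pos: [0.5656, 0.3284, -0.0212]
tool_rot: [0.707, 0.707, 0.001, 0.0]
contact_force: [-0.5, -0.4, 6.7]
gripper_width: 0.0574
grip_force: 24.9
```

>>> servo_tool:
  newtons: 25
  commands:
    - {"claw": 0.5, "xyz": [0, 0, -0.1], "rotation": [0, 0, 0]}
    - {"claw": 0.5, "xyz": [0, 0, -0.3], "rotation": [0, 0, 0]}
    - {"claw": 0.5, "xyz": [0, 0, -0.5], "rotation": [0, 0, 0]}
    - {"claw": 0.5, "xyz": [0, 0, -0.4], "rotation": [0, 0, 0]}
    - {"claw": 0.5, "xyz": [0, 0, -0.2], "rotation": [0, 0, 0]}
    - {"claw": 0.5, "xyz": [0, 0, 0], "rotation": [0, 0, 0]}

```text
time_s: 8.17
tcp_pos: [0.5661, 0.3287, 0.0402]
tool_rot: [0.707, 0.707, 0.002, 0.0]
contact_force: [0.2, 0.7, -1.4]
gripper_width: 0.0575
grip_force: 27.2
```

>>> servo_tool:
  commands:
    - {"claw": 0.5, "xyz": [-0.2, 0.08, 0], "rotation": [0, 0, 0]}
    - {"claw": 0.5, "xyz": [-0.5, 0.21, 0], "rotation": [0, 0, 0]}
    - {"claw": 0.5, "xyz": [-0.6, 0.25, 0], "rotation": [0, 0, 0]}
    - {"claw": 0.5, "xyz": [-0.6, 0.25, 0], "rotation": [0, 0, 0]}
    - {"claw": 0.5, "xyz": [-0.6, 0.25, 0], "rotation": [0, 0, 0]}
    - {"claw": 0.5, "xyz": [-0.4, 0.2, 0], "rotation": [0, 0, 0]}
    - {"claw": 0.5, "xyz": [-0.1, 0.04, 0], "rotation": [0, 0, 0]}
    - {"claw": 0.5, "xyz": [0, 0, 0], "rotation": [0, 0, 0]}

```text
time_s: 8.83
tcp_pos: [0.6159, 0.2062, 0.0363]
tool_rot: [0.708, 0.707, -0.001, -0.0]
contact_force: [1.2, 0.9, -1.2]
gripper_width: 0.0576
grip_force: 27.2
```

```bash
python3 - <<'E'
from h import *
s=observe();print(s['tcp_pos'].round(4),s['gripper_width'],s['contact_force'].round(1))
m,im=snap('wrist','w6');ms,c=snap('scene','s6')
print('saucer wrist',edge(m,im,(.616,.2075),.058,.013,s=.006,sign=-1),'scene',edge(ms,c,(.616,.2075),.058,.013,False,s=.006,sign=-1))
f=lambda a:cv2.resize(a,(400,300),interpolation=2)
cv2.imwrite('pics/c6.png',np.hstack([f(im),f(c[110:215,235:375])])[:,:,::-1])
E
```

```text
[0.6159 0.2062 0.0363] 0.05756764133921199 [ 1.2  0.9 -1.2]
saucer wrist (array([0.6161, 0.207 , 0.0576]), 67) scene (array([0.6173, 0.2078, 0.0577]), 65)
```

View pics/c6.png

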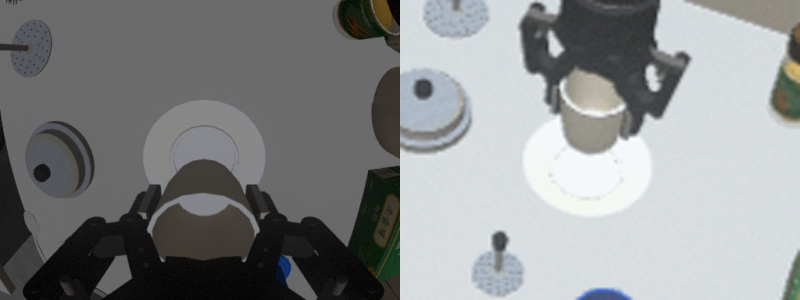

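The cup is held upright over the saucer, with the ring centred near (205,152) in the wrist half. Lowering it now.

>>> servo_tool:
  commands:
    - {"claw": 0.5, "xyz": [0.02, 0.01, 0.2], "rotation": [0, 0, 0]}
    - {"claw": 0.5, "xyz": [0, 0, 0.4], "rotation": [0, 0, 0]}
    - {"claw": 0.5, "xyz": [0, 0, 0.3], "rotation": [0, 0, 0]}
    - {"claw": 0.5, "xyz": [0, 0, 0.2], "rotation": [0, 0, 0]}
    - {"claw": 0.5, "xyz": [0, 0, 0.1], "rotation": [0, 0, 0]}
    - {"claw": 0.5, "xyz": [0, 0, 0], "rotation": [0, 0, 0]}
    - {"claw": 0.5, "xyz": [0, 0, 0], "rotation": [0, 0, 0]}

```text
time_s: 9.52
tcp_pos: [0.6164, 0.2091, -0.0104]
tool_rot: [0.707, 0.707, 0.0, 0.0]
contact_force: [0.1, 0.8, -1.3]
gripper_width: 0.0575
grip_force: 27.2
```

>>> servo_tool:
  commands:
    - {"claw": 0.5, "xyz": [-0.04, 0, 0.04], "rotation": [0, 0, 0]}
    - {"claw": 0.5, "xyz": [0, 0, 0.04], "rotation": [0, 0, 0]}
    - {"claw": 0.5, "xyz": [0, 0, 0.04], "rotation": [0, 0, 0]}
    - {"claw": 0.5, "xyz": [0, 0, 0.02], "rotation": [0, 0, 0]}
    - {"claw": 0.5, "xyz": [0, 0, 0], "rotation": [0, 0, 0]}

```text
time_s: 9.93
tcp_pos: [0.6165, 0.2072, -0.016]
tool_rot: [0.707, 0.707, 0.0, 0.0]
contact_force: [0.0, 0.1, -0.6]
gripper_width: 0.0574
grip_force: 27.2
```

>>> servo_tool:
  commands:
    - {"claw": 0.5, "xyz": [0, 0, 0.02], "rotation": [0, 0, 0]}
    - {"claw": 0.5, "xyz": [0, 0, 0.02], "rotation": [0, 0, 0]}
    - {"claw": 0.5, "xyz": [0, 0, 0], "rotation": [0, 0, 0]}

```text
time_s: 10.18
tcp_pos: [0.6172, 0.2073, -0.0166]
tool_rot: [0.707, 0.707, 0.001, 0.0]
contact_force: [-2.6, -1.2, 11.8]
gripper_width: 0.0574
grip_force: 24.6
```

>>> servo_tool:
  commands:
    - {"claw": -0.3, "xyz": [0, 0, -0.02], "rotation": [0, 0, 0]}
    - {"claw": -0.6, "xyz": [0, 0, 0], "rotation": [0, 0, 0]}
    - {"claw": -1, "xyz": [0, 0, 0], "rotation": [0, 0, 0]}
    - {"claw": -1, "xyz": [0, 0, 0], "rotation": [0, 0, 0]}
    - {"claw": -1, "xyz": [0, 0, 0], "rotation": [0, 0, 0]}
    - {"claw": -1, "xyz": [0, 0, 0], "rotation": [0, 0, 0]}

```text
time_s: 10.68
tcp_pos: [0.6164, 0.2072, -0.0171]
tool_rot: [0.707, 0.707, -0.0, -0.0]
contact_force: [0.3, -0.2, 0.5]
gripper_width: 0.0853
grip_force: 0.0
```

>>> servo_tool:
  commands:
    - {"claw": -1, "xyz": [0, 0, -0.3], "rotation": [0, 0, 0]}
    - {"claw": -1, "xyz": [0, 0, -0.6], "rotation": [0, 0, 0]}
    - {"claw": -1, "xyz": [0, 0, -0.6], "rotation": [0, 0, 0]}
    - {"claw": -1, "xyz": [0, 0, -0.6], "rotation": [0, 0, 0]}
    - {"claw": -1, "xyz": [0, 0, -0.6], "rotation": [0, 0, 0]}
    - {"claw": -1, "xyz": [0, 0, -0.6], "rotation": [0, 0, 0]}
    - {"claw": -1, "xyz": [0, 0, -0.3], "rotation": [0, 0, 0]}
    - {"claw": -1, "xyz": [0, 0, 0], "rotation": [0, 0, 0]}

```text
time_s: 11.35
tcp_pos: [0.618, 0.2077, 0.1313]
tool_rot: [0.707, 0.707, 0.002, 0.001]
contact_force: [-0.5, -0.3, 0.9]
gripper_width: 0.0853
grip_force: 0.0
```

```bash
python3 - <<'E'
from h import *
s=observe();print(s['tcp_pos'].round(4))
m,im=snap('wrist','w7');ms,c=snap('scene','s7')
print('saucer',edge(m,im,(.616,.2075),.058,.013,s=.005,sign=-1),edge(ms,c,(.616,.2075),.058,.013,False,s=.005,sign=-1))
print('cup rim',edge(m,im,(.616,.2075),.027,.067,s=.004),edge(ms,c,(.616,.2075),.027,.067,False,s=.004))
i0=cv2.imread('pics/scene0.png')[:,:,::-1].copy()
print('filter flange',edge(ms,i0,(.624,-.071),.040,.008,False,s=.005),'press',edge(ms,i0,(.592,.072),.0225,.004,False,s=.004),'lid',edge(ms,i0,(.463,-.194),.034,.008,False,s=.004))
E
```

```text
[0.618  0.2077 0.1313]
saucer (array([0.6161, 0.2069, 0.0577]), 72) (array([0.6174, 0.2075, 0.0576]), 59)
cup rim (array([0.6162, 0.2064, 0.0277]), 72) (array([0.6184, 0.2019, 0.0276]), 72)
filter flange (array([ 0.6237, -0.0706,  0.0406]), 67) press (array([0.5899, 0.0727, 0.0226]), 72) lid (array([ 0.4649, -0.1939,  0.0345]), 72)
```

>>> servo_tool:
  commands:
    - {"claw": -1, "xyz": [-0.3, 0.1, -0.3], "rotation": [0, 0, 0]}
    - {"claw": -1, "xyz": [-0.7, 0, -0.2], "rotation": [0, 0, 0]}
    - {"claw": -1, "xyz": [-0.7, 0, 0], "rotation": [0, 0, 0]}
    - {"claw": -1, "xyz": [-0.7, 0, 0], "rotation": [0, 0, 0]}
    - {"claw": -1, "xyz": [-0.7, 0, 0], "rotation": [0, 0, 0]}
    - {"claw": -1, "xyz": [-0.7, 0, 0], "rotation": [0, 0, 0]}
    - {"claw": -1, "xyz": [-0.7, 0, 0], "rotation": [0, 0, 0]}
    - {"claw": -1, "xyz": [-0.7, 0, 0], "rotation": [0, 0, 0]}

```text
time_s: 12.12
tcp_pos: [0.6196, -0.0022, 0.146]
tool_rot: [0.707, 0.707, -0.001, -0.001]
contact_force: [1.2, 0.7, 0.5]
gripper_width: 0.0855
grip_force: 0.0
```

>>> servo_tool:
  commands:
    - {"claw": -1, "xyz": [-0.7, 0, 0], "rotation": [0, 0, 0]}
    - {"claw": -1, "xyz": [-0.7, 0, 0], "rotation": [0, 0, 0]}
    - {"claw": -1, "xyz": [-0.3, 0, 0], "rotation": [0, 0, 0]}
    - {"claw": -1, "xyz": [0, 0, 0], "rotation": [0, 0, 0]}
    - {"claw": -1, "xyz": [0, 0, 0], "rotation": [0, 0, 0]}

```text
time_s: 12.53
tcp_pos: [0.6201, -0.0688, 0.1463]
tool_rot: [0.707, 0.707, -0.0, -0.001]
contact_force: [-0.2, -0.0, 0.1]
gripper_width: 0.0854
grip_force: 0.0
```

```bash
python3 - <<'E'
from h import *
s=observe();print(s['tcp_pos'].round(4))
m,im=snap('wrist','w8')
print('flange',edge(m,im,(.623,-.0706),.040,.008,s=.005),'rim',edge(m,im,(.623,-.0706),.0285,.055,s=.004))
cv2.imwrite('pics/c8.png',im[:,:,::-1])
E
```

```text
[ 0.6201 -0.0688  0.1463]
flange (array([ 0.6217, -0.0708,  0.0405]), 72) rim (array([ 0.6217, -0.0689,  0.0271]), 72)
```

View pics/c8.png

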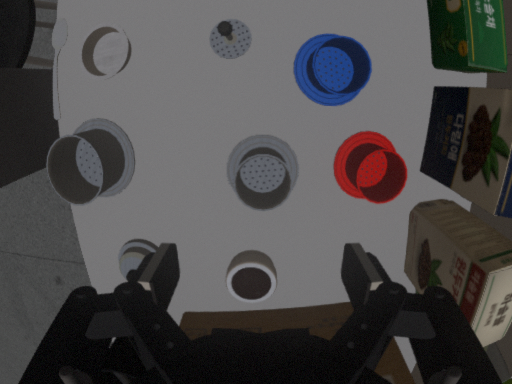

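The small grey filter is at (263,172) in the wrist view, with the red one clear to the right. Going down on it.

>>> servo_tool:
  commands:
    - {"claw": -1, "xyz": [-0.03, 0.04, 0.4], "rotation": [0, 0, 0]}
    - {"claw": -1, "xyz": [0, 0, 0.6], "rotation": [0, 0, 0]}
    - {"claw": -1, "xyz": [0, 0, 0.6], "rotation": [0, 0, 0]}
    - {"claw": -1, "xyz": [0, 0, 0.6], "rotation": [0, 0, 0]}
    - {"claw": -1, "xyz": [0, 0, 0.5], "rotation": [0, 0, 0]}
    - {"claw": -1, "xyz": [0, 0, 0.3], "rotation": [0, 0, 0]}
    - {"claw": -1, "xyz": [0, 0, 0], "rotation": [0, 0, 0]}

```text
time_s: 13.17
tcp_pos: [0.6201, -0.0682, 0.024]
tool_rot: [0.706, 0.708, -0.001, -0.002]
contact_force: [-1.4, -0.6, 0.3]
gripper_width: 0.0859
grip_force: 0.0
```

>>> servo_tool:
  commands:
    - {"claw": -1, "xyz": [0, 0, 0.4], "rotation": [0, 0, 0]}
    - {"claw": -1, "xyz": [0, 0, 0.4], "rotation": [0, 0, 0]}
    - {"claw": -1, "xyz": [0, 0, 0.26], "rotation": [0, 0, 0]}
    - {"claw": -1, "xyz": [0, 0, 0.1], "rotation": [0, 0, 0]}
    - {"claw": -1, "xyz": [0, 0, 0], "rotation": [0, 0, 0]}
    - {"claw": -1, "xyz": [0, 0, 0], "rotation": [0, 0, 0]}

```text
time_s: 13.67
tcp_pos: [0.6225, -0.0698, -0.0187]
tool_rot: [0.707, 0.707, 0.0, 0.0]
contact_force: [0.0, 0.5, 0.3]
gripper_width: 0.0854
grip_force: 0.0
```

>>> servo_tool:
  newtons: 25
  commands:
    - {"claw": 0.1, "xyz": [0, 0, 0], "rotation": [0, 0, 0]}
    - {"claw": 0.1, "xyz": [0, 0, 0], "rotation": [0, 0, 0]}
    - {"claw": 0.1, "xyz": [0, 0, 0], "rotation": [0, 0, 0]}
    - {"claw": 0.1, "xyz": [0, 0, 0], "rotation": [0, 0, 0]}
    - {"claw": 0.1, "xyz": [0, 0, 0], "rotation": [0, 0, 0]}

```text
time_s: 14.08
tcp_pos: [0.6227, -0.0701, -0.0182]
tool_rot: [0.707, 0.707, 0.0, 0.001]
contact_force: [-2.9, 1.1, 10.5]
gripper_width: 0.0544
grip_force: 24.3
```

>>> servo_tool:
  newtons: 25
  commands:
    - {"claw": 0.5, "xyz": [0, 0, -0.1], "rotation": [0, 0, 0]}
    - {"claw": 0.5, "xyz": [0, 0, -0.3], "rotation": [0, 0, 0]}
    - {"claw": 0.5, "xyz": [0, 0, -0.5], "rotation": [0, 0, 0]}
    - {"claw": 0.5, "xyz": [0, 0, -0.5], "rotation": [0, 0, 0]}
    - {"claw": 0.5, "xyz": [0, 0, -0.5], "rotation": [0, 0, 0]}
    - {"claw": 0.5, "xyz": [0, 0, -0.4], "rotation": [0, 0, 0]}
    - {"claw": 0.5, "xyz": [0, 0, -0.2], "rotation": [0, 0, 0]}
    - {"claw": 0.5, "xyz": [0, 0, 0], "rotation": [0, 0, 0]}

```text
time_s: 14.75
tcp_pos: [0.6233, -0.0702, 0.0826]
tool_rot: [0.707, 0.707, 0.001, 0.001]
contact_force: [-0.4, -0.7, -1.0]
gripper_width: 0.0539
grip_force: 26.7
```

>>> servo_tool:
  commands:
    - {"claw": 0.5, "xyz": [0.2, 0, 0], "rotation": [0, 0, 0]}
    - {"claw": 0.5, "xyz": [0.5, 0, 0], "rotation": [0, 0, 0]}
    - {"claw": 0.5, "xyz": [0.7, -0.04, 0], "rotation": [0, 0, 0]}
    - {"claw": 0.5, "xyz": [0.7, -0.04, 0], "rotation": [0, 0, 0]}
    - {"claw": 0.5, "xyz": [0.7, -0.04, 0], "rotation": [0, 0, 0]}
    - {"claw": 0.5, "xyz": [0.7, 0, 0], "rotation": [0, 0, 0]}
    - {"claw": 0.5, "xyz": [0.7, 0, 0], "rotation": [0, 0, 0]}
    - {"claw": 0.5, "xyz": [0.7, 0, 0], "rotation": [0, 0, 0]}

```text
time_s: 15.42
tcp_pos: [0.6161, 0.1277, 0.0791]
tool_rot: [0.707, 0.707, -0.001, -0.001]
contact_force: [-0.2, -0.8, -2.2]
gripper_width: 0.0543
grip_force: 26.7
```

>>> servo_tool:
  commands:
    - {"claw": 0.5, "xyz": [0.7, 0, 0], "rotation": [0, 0, 0]}
    - {"claw": 0.5, "xyz": [0.6, 0, 0], "rotation": [0, 0, 0]}
    - {"claw": 0.5, "xyz": [0.4, 0, 0], "rotation": [0, 0, 0]}
    - {"claw": 0.5, "xyz": [0.2, 0, 0], "rotation": [0, 0, 0]}
    - {"claw": 0.5, "xyz": [0, 0, 0], "rotation": [0, 0, 0]}
    - {"claw": 0.5, "xyz": [0, 0, 0], "rotation": [0, 0, 0]}

```text
time_s: 15.92
tcp_pos: [0.617, 0.2014, 0.08]
tool_rot: [0.707, 0.707, -0.0, -0.0]
contact_force: [-0.1, -0.9, -1.1]
gripper_width: 0.054
grip_force: 26.7
```

>>> servo_tool:
  commands:
    - {"claw": 0.5, "xyz": [0.14, 0, 0], "rotation": [0, 0, 0]}
    - {"claw": 0.5, "xyz": [0, 0, 0], "rotation": [0, 0, 0]}
    - {"claw": 0.5, "xyz": [0, 0, 0.2], "rotation": [0, 0, 0]}
    - {"claw": 0.5, "xyz": [0, 0, 0.2], "rotation": [0, 0, 0]}
    - {"claw": 0.5, "xyz": [0, 0, 0.2], "rotation": [0, 0, 0]}
    - {"claw": 0.5, "xyz": [0, 0, 0.1], "rotation": [0, 0, 0]}
    - {"claw": 0.5, "xyz": [0, 0, 0], "rotation": [0, 0, 0]}
    - {"claw": 0.5, "xyz": [0, 0, 0], "rotation": [0, 0, 0]}

```text
time_s: 16.58
tcp_pos: [0.617, 0.2074, 0.0522]
tool_rot: [0.707, 0.707, -0.0, -0.0]
contact_force: [0.3, 1.0, -0.3]
gripper_width: 0.0545
grip_force: 26.7
```

>>> servo_tool:
  commands:
    - {"claw": 0.5, "xyz": [0, 0, 0.05], "rotation": [0, 0, 0]}
    - {"claw": 0.5, "xyz": [0, 0, 0.05], "rotation": [0, 0, 0]}
    - {"claw": 0.5, "xyz": [0, 0, 0.04], "rotation": [0, 0, 0]}
    - {"claw": 0.5, "xyz": [0, 0, 0], "rotation": [0, 0, 0]}
    - {"claw": 0.5, "xyz": [0, 0, 0], "rotation": [0, 0, 0]}

```text
time_s: 17.0
tcp_pos: [0.6172, 0.2076, 0.047]
tool_rot: [0.707, 0.707, -0.0, -0.0]
contact_force: [-0.5, 0.9, -1.0]
gripper_width: 0.0544
grip_force: 26.7
```

>>> servo_tool:
  commands:
    - {"claw": 0.5, "xyz": [0, 0, 0.03], "rotation": [0, 0, 0]}
    - {"claw": 0.5, "xyz": [0, 0, 0.03], "rotation": [0, 0, 0]}
    - {"claw": 0.5, "xyz": [0, 0, 0.03], "rotation": [0, 0, 0]}
    - {"claw": 0.5, "xyz": [0, 0, 0], "rotation": [0, 0, 0]}

```text
time_s: 17.33
tcp_pos: [0.6176, 0.2078, 0.044]
tool_rot: [0.707, 0.707, 0.001, 0.0]
contact_force: [-1.6, -0.9, 6.5]
gripper_width: 0.054
grip_force: 26.9
```

>>> servo_tool:
  commands:
    - {"claw": -0.3, "xyz": [0, 0, 0], "rotation": [0, 0, 0]}
    - {"claw": -0.6, "xyz": [0, 0, 0], "rotation": [0, 0, 0]}
    - {"claw": -1, "xyz": [0, 0, 0], "rotation": [0, 0, 0]}
    - {"claw": -1, "xyz": [0, 0, 0], "rotation": [0, 0, 0]}
    - {"claw": -1, "xyz": [0, 0, 0], "rotation": [0, 0, 0]}
    - {"claw": -1, "xyz": [0, 0, 0], "rotation": [0, 0, 0]}

```text
time_s: 17.83
tcp_pos: [0.6172, 0.2075, 0.0433]
tool_rot: [0.707, 0.707, -0.0, -0.0]
contact_force: [-0.5, 0.1, 1.4]
gripper_width: 0.0855
grip_force: 0.0
```

>>> servo_tool:
  commands:
    - {"claw": -1, "xyz": [0, 0, -0.3], "rotation": [0, 0, 0]}
    - {"claw": -1, "xyz": [0, 0, -0.6], "rotation": [0, 0, 0]}
    - {"claw": -1, "xyz": [0, 0, -0.6], "rotation": [0, 0, 0]}
    - {"claw": -1, "xyz": [0, 0, -0.6], "rotation": [0, 0, 0]}
    - {"claw": -1, "xyz": [0, 0, -0.3], "rotation": [0, 0, 0]}
    - {"claw": -1, "xyz": [0, 0, 0], "rotation": [0, 0, 0]}
    - {"claw": -1, "xyz": [0, 0, 0], "rotation": [0, 0, 0]}

```text
time_s: 18.42
tcp_pos: [0.6176, 0.2077, 0.1397]
tool_rot: [0.707, 0.707, 0.001, 0.0]
contact_force: [0.2, 0.1, -0.6]
gripper_width: 0.0853
grip_force: 0.0
```

```bash
python3 - <<'E'
from h import *
s=observe();print(s['tcp_pos'].round(4))
m,im=snap('wrist','w9');ms,c=snap('scene','s9');md,d=snap('side','d9')
print('flange',edge(m,im,(.617,.2075),.040,.070,s=.004),edge(ms,c,(.617,.2075),.040,.070,False,s=.004))
print('rim',edge(m,im,(.617,.2075),.0285,.117,s=.004),edge(ms,c,(.617,.2075),.0285,.117,False,s=.004))
print('press disc',edge(ms,c,(.5895,.0727),.0225,.004,False,s=.004))
f=lambda a:cv2.resize(a,(400,300),interpolation=2)
cv2.imwrite('pics/c9.png',np.vstack([np.hstack([f(im),f(c[110:215,235:375])]),np.hstack([f(d[130:235,170:310]),f(im[150:300,180:380])])])[:,:,::-1])
E
```

```text
[0.6176 0.2077 0.1397]
flange (array([0.6168, 0.2079, 0.04  ]), 59) (array([0.6186, 0.2068, 0.0395]), 59)
rim (array([0.6166, 0.2086, 0.0271]), 72) (array([0.6191, 0.2058, 0.027 ]), 72)
press disc (array([0.5898, 0.0725, 0.0225]), 72)
```

View pics/c9.png

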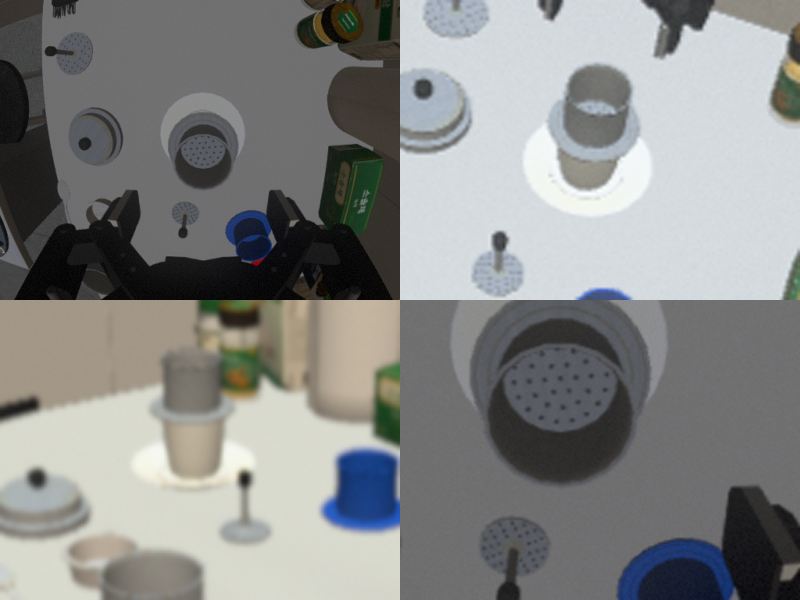

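The filter sits level on the cup. Going to the small press at about (0.5885, 0.0725).

>>> servo_tool:
  commands:
    - {"claw": 0, "xyz": [-0.3, -0.05, 0], "rotation": [0, 0, 0]}
    - {"claw": 0, "xyz": [-0.6, -0.15, 0], "rotation": [0, 0, 0]}
    - {"claw": 0, "xyz": [-0.7, -0.15, 0], "rotation": [0, 0, 0]}
    - {"claw": 0, "xyz": [-0.7, -0.15, 0], "rotation": [0, 0, 0]}
    - {"claw": 0, "xyz": [-0.6, -0.15, 0], "rotation": [0, 0, 0]}
    - {"claw": 0, "xyz": [-0.4, -0.08, 0], "rotation": [0, 0, 0]}
    - {"claw": 0, "xyz": [0, 0, 0], "rotation": [0, 0, 0]}
    - {"claw": 0, "xyz": [0, 0, 0], "rotation": [0, 0, 0]}

```text
time_s: 19.23
tcp_pos: [0.5876, 0.0744, 0.1391]
tool_rot: [0.708, 0.707, -0.0, -0.0]
contact_force: [-0.7, 0.1, 0.3]
gripper_width: 0.0427
grip_force: 0.0
```

```bash
python3 - <<'E'
from h import *
s=observe();print(s['tcp_pos'].round(4),s['gripper_width'])
m,im=snap('wrist','w10')
print('disc',edge(m,im,(.5887,.0725),.0225,.004,s=.004))
g=cv2.cvtColor(im,cv2.COLOR_RGB2GRAY);p=proj(m,(.5887,.0725,.052),True).astype(int);print(p)
print(g[p[1]-24:p[1]+24:2,p[0]-24:p[0]+24:2])
E
```

```text
[0.5876 0.0744 0.1391] 0.042666776908040244
disc (array([0.5877, 0.0746, 0.0223]), 72)
[261 184]
[[119 118 118 107  98  95  95  97  93  91  94  97  99  98  98  93  71  96
   92  96  97 109 117 119]
 [119 119 116  99  97  95  85  87  96  97  68  96  97  85  80  95  95  95
   98  98  87 101 118 118]
 [118 119 109  85  80  95  91  94  97 100  95  95  96  94  94  96  96  97
   90  96  79 101 116 118]
 [118 118 106  94  95  97  98  96  94  98  98  96  95  93  95  99  81  95
   81  97 101 100 110 118]
 [118 117 102  98  96  94  97  87  86  94  96  96  89  93  92  97  90  99
   99  98  96  96 105 115]
 [118 117  99  84  96  82  94  96  96  94  98  63  56  68  93  98 100  98
   95  96  92  76 103 118]
 [117 117 102  81  94  96  96  94  96  99  91  56  54  59  91  97  93  95
   87  81  96  97 108 118]
 [118 116 103  95  98  96  96  85  79  98  89  55  54  57  93  95  71  88
   96  98  99 100 108 119]
 [119 119 109  96  95  87  76  99  99  99  88  45  41  49  92  96  96  98
   98  98  77  97 111 119]
 [119 118 119  98  76  98 101 101  98  80  42  33  36  38  40  91  97  76
   87  96  92 102 11
[... 721 characters left out ...]
18 118 118 117 118 119 119 118 116 118 119 118 119 117 119 120 118
  120 118 117 117 118 117]
 [118 116 118 117 117 119 118 118 116 116 117 119 119 119 117 117 118 120
  118 117 119 117 117 119]
 [118 119 118 117 118 118 118 118 118 118 117 118 118 118 116 119 118 119
  118 119 118 118 117 120]
 [118 118 118 117 119 118 119 118 117 118 117 117 117 117 119 120 117 117
  119 118 117 118 117 118]
 [118 119 118 118 120 118 119 119 117 118 118 119 118 119 118 119 119 117
  118 117 119 116 118 117]
 [117 117 118 119 119 119 119 118 118 118 118 119 118 118 117 118 119 119
  118 116 120 118 118 117]
 [118 118 119 118 118 119 119 119 117 119 117 119 119 119 119 118 118 119
  118 117 117 119 117 118]]
```

>>> servo_tool:
  commands:
    - {"claw": 0, "xyz": [-0.03, 0.02, 0.3], "rotation": [0, 0, 0]}
    - {"claw": 0, "xyz": [0, 0, 0.5], "rotation": [0, 0, 0]}
    - {"claw": 0, "xyz": [0, 0, 0.5], "rotation": [0, 0, 0]}
    - {"claw": 0, "xyz": [0, 0, 0.5], "rotation": [0, 0, 0]}
    - {"claw": 0, "xyz": [0, 0, 0.4], "rotation": [0, 0, 0]}
    - {"claw": 0, "xyz": [0, 0, 0.2], "rotation": [0, 0, 0]}
    - {"claw": 0, "xyz": [0, 0, 0], "rotation": [0, 0, 0]}
    - {"claw": 0, "xyz": [0, 0, 0], "rotation": [0, 0, 0]}

```text
time_s: 19.95
tcp_pos: [0.5889, 0.0749, 0.0436]
tool_rot: [0.707, 0.707, -0.0, -0.0]
contact_force: [0.5, 0.5, -0.5]
gripper_width: 0.0424
grip_force: 0.0
```

>>> servo_tool:
  commands:
    - {"claw": 0, "xyz": [-0.05, -0.01, 0.2], "rotation": [0, 0, 0]}
    - {"claw": 0, "xyz": [0, 0, 0.3], "rotation": [0, 0, 0]}
    - {"claw": 0, "xyz": [0, 0, 0.2], "rotation": [0, 0, 0]}
    - {"claw": 0, "xyz": [0, 0, 0.1], "rotation": [0, 0, 0]}
    - {"claw": 0, "xyz": [0, 0, 0], "rotation": [0, 0, 0]}
    - {"claw": 0, "xyz": [0, 0, 0], "rotation": [0, 0, 0]}

```text
time_s: 20.45
tcp_pos: [0.5886, 0.0724, 0.0116]
tool_rot: [0.707, 0.707, 0.0, 0.0]
contact_force: [0.6, -0.2, -0.7]
gripper_width: 0.0428
grip_force: 0.0
```

```bash
python3 - <<'E'
from h import *
s=observe();print(s['tcp_pos'].round(4),s['gripper_width'])
m,im=snap('wrist','w11');md,d=snap('side','d11')
print('disc',edge(m,im,(.588,.073),.0225,.004,s=.004,n=72))
f=lambda a:cv2.resize(a,(400,300),interpolation=2)
cv2.imwrite('pics/c11.png',np.hstack([f(im[150:300,160:360]),f(d[160:220,216:296])])[:,:,::-1])
E
```

```text
[0.5886 0.0724 0.0116] 0.04282244690409312
disc (array([0.5878, 0.0751, 0.0219]), 71)
```

View pics/c11.png

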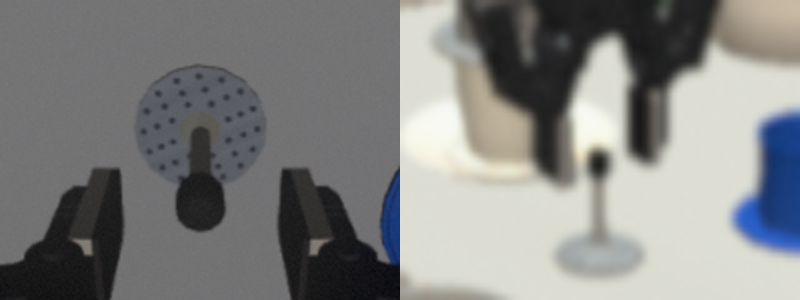

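The knob sits between the pads: wrist crop (200,203), pads at rows 168–240. The tips are level with it in the side view. Closing.

>>> servo_tool:
  newtons: 25
  commands:
    - {"claw": 0.9, "xyz": [0, 0, 0], "rotation": [0, 0, 0]}
    - {"claw": 0.9, "xyz": [0, 0, 0], "rotation": [0, 0, 0]}
    - {"claw": 0.9, "xyz": [0, 0, 0], "rotation": [0, 0, 0]}
    - {"claw": 0.9, "xyz": [0, 0, 0], "rotation": [0, 0, 0]}
    - {"claw": 0.9, "xyz": [0, 0, 0], "rotation": [0, 0, 0]}

```text
time_s: 20.97
tcp_pos: [0.5887, 0.0724, 0.0117]
tool_rot: [0.707, 0.707, 0.0, 0.0]
contact_force: [-1.0, -0.6, 6.7]
gripper_width: 0.0112
grip_force: 24.5
```

```bash
python3 - <<'E'
from h import *
s=observe();print(s['tcp_pos'].round(4),s['gripper_width'],s['contact_force'])
m,im=snap('wrist','w12')
print('knob',at(m,260,251.5,.054,True),'disc',edge(m,im,(.588,.0745),.0225,.004,s=.004,n=72))
E
```

```text
[0.5887 0.0724 0.0117] 0.01119921159870363 [-1.02666249 -0.62699303  6.7067118 ]
knob [0.58796749 0.07433536] disc (array([0.5878, 0.0765, 0.0211]), 72)
```

The width of 11.2 mm against a 13 mm knob means the pads are above the knob's equator. I'll open, go 8 mm lower with a y correction, and regrip.

>>> servo_tool:
  commands:
    - {"claw": 0.3, "xyz": [0, 0, 0], "rotation": [0, 0, 0]}
    - {"claw": 0.3, "xyz": [0, 0, 0], "rotation": [0, 0, 0]}
    - {"claw": 0.3, "xyz": [0.04, 0, 0.1], "rotation": [0, 0, 0]}
    - {"claw": 0.3, "xyz": [0, 0, 0.1], "rotation": [0, 0, 0]}
    - {"claw": 0.3, "xyz": [0, 0, 0], "rotation": [0, 0, 0]}
    - {"claw": 0.3, "xyz": [0, 0, 0], "rotation": [0, 0, 0]}

```text
time_s: 21.52
tcp_pos: [0.5881, 0.0739, 0.0029]
tool_rot: [0.707, 0.707, -0.0, -0.0]
contact_force: [-0.4, 0.2, -0.2]
gripper_width: 0.0299
grip_force: 0.0
```

>>> servo_tool:
  newtons: 25
  commands:
    - {"claw": 0.9, "xyz": [0, 0, 0], "rotation": [0, 0, 0]}
    - {"claw": 0.9, "xyz": [0, 0, 0], "rotation": [0, 0, 0]}
    - {"claw": 0.9, "xyz": [0, 0, 0], "rotation": [0, 0, 0]}
    - {"claw": 0.9, "xyz": [0, 0, 0], "rotation": [0, 0, 0]}
    - {"claw": 0.9, "xyz": [0, 0, 0], "rotation": [0, 0, 0]}

```text
time_s: 21.93
tcp_pos: [0.5885, 0.074, 0.0035]
tool_rot: [0.707, 0.707, 0.0, 0.0]
contact_force: [-0.5, 0.3, -0.2]
gripper_width: 0.0114
grip_force: 24.4
```

>>> servo_tool:
  commands:
    - {"claw": 0.9, "xyz": [0, 0, -0.05], "rotation": [0, 0, 0]}
    - {"claw": 0.9, "xyz": [0, 0, -0.1], "rotation": [0, 0, 0]}
    - {"claw": 0.9, "xyz": [0, 0, -0.1], "rotation": [0, 0, 0]}
    - {"claw": 0.9, "xyz": [0, 0, 0], "rotation": [0, 0, 0]}
    - {"claw": 0.9, "xyz": [0, 0, 0], "rotation": [0, 0, 0]}

```text
time_s: 22.35
tcp_pos: [0.5888, 0.074, 0.0139]
tool_rot: [0.707, 0.707, 0.0, 0.0]
contact_force: [0.1, -0.2, -0.1]
gripper_width: 0.0115
grip_force: 24.3
```

```bash
python3 - <<'E'
from h import *
s=observe();print(s['tcp_pos'].round(4),s['gripper_width'],s['contact_force'])
m,im=snap('wrist','w13');ms,c=snap('scene','s13')
for z in(.004,.014): print(z,'disc',edge(m,im,(.588,.0745),.0225,z,s=.004),edge(ms,c,(.588,.0745),.0225,z,False,s=.004))
E
```

```text
[0.5888 0.074  0.0139] 0.011540515932038071 [ 0.09982333 -0.21090643 -0.06852748]
0.004 disc (array([0.5883, 0.0717, 0.0226]), 70) (array([0.588 , 0.0779, 0.0224]), 71)
0.014 disc (array([0.5882, 0.076 , 0.0215]), 72) (array([0.5903, 0.0724, 0.0219]), 71)
```

The press is up 10 mm and held. I'll lift it clear of the rim and carry it over.

>>> servo_tool:
  commands:
    - {"claw": 0.9, "xyz": [0, 0, -0.2], "rotation": [0, 0, 0]}
    - {"claw": 0.9, "xyz": [0, 0, -0.4], "rotation": [0, 0, 0]}
    - {"claw": 0.9, "xyz": [0, 0, -0.5], "rotation": [0, 0, 0]}
    - {"claw": 0.9, "xyz": [0, 0, -0.6], "rotation": [0, 0, 0]}
    - {"claw": 0.9, "xyz": [0, 0, -0.6], "rotation": [0, 0, 0]}
    - {"claw": 0.9, "xyz": [0, 0, -0.5], "rotation": [0, 0, 0]}
    - {"claw": 0.9, "xyz": [0, 0, -0.3], "rotation": [0, 0, 0]}
    - {"claw": 0.9, "xyz": [0, 0, 0], "rotation": [0, 0, 0]}

```text
time_s: 23.12
tcp_pos: [0.5899, 0.0741, 0.1407]
tool_rot: [0.707, 0.707, 0.002, 0.001]
contact_force: [0.4, -0.2, 0.2]
gripper_width: 0.0116
grip_force: 24.4
```

>>> servo_tool:
  commands:
    - {"claw": 0.9, "xyz": [0.2, 0.05, 0], "rotation": [0, 0, 0]}
    - {"claw": 0.9, "xyz": [0.5, 0.1, 0], "rotation": [0, 0, 0]}
    - {"claw": 0.9, "xyz": [0.6, 0.12, 0], "rotation": [0, 0, 0]}
    - {"claw": 0.9, "xyz": [0.6, 0.12, 0], "rotation": [0, 0, 0]}
    - {"claw": 0.9, "xyz": [0.6, 0.12, 0], "rotation": [0, 0, 0]}
    - {"claw": 0.9, "xyz": [0.5, 0.12, 0], "rotation": [0, 0, 0]}
    - {"claw": 0.9, "xyz": [0.3, 0.07, 0], "rotation": [0, 0, 0]}
    - {"claw": 0.9, "xyz": [0, 0, 0], "rotation": [0, 0, 0]}

```text
time_s: 23.78
tcp_pos: [0.616, 0.2084, 0.1359]
tool_rot: [0.706, 0.708, -0.001, -0.001]
contact_force: [0.7, 0.5, -1.3]
gripper_width: 0.0116
grip_force: 24.4
```

>>> servo_tool:
  commands:
    - {"claw": 0.9, "xyz": [0, 0, 0], "rotation": [0, 0, 0]}
    - {"claw": 0.9, "xyz": [0, 0, 0], "rotation": [0, 0, 0]}
    - {"claw": 0.9, "xyz": [0, 0, 0], "rotation": [0, 0, 0]}

```text
time_s: 24.03
tcp_pos: [0.6163, 0.205, 0.1373]
tool_rot: [0.707, 0.707, -0.0, -0.0]
contact_force: [0.0, -0.1, 0.3]
gripper_width: 0.0114
grip_force: 24.4
```

>>> servo_tool:
  commands:
    - {"claw": 0.9, "xyz": [0.06, 0.03, 0], "rotation": [0, 0, 0]}
    - {"claw": 0.9, "xyz": [0, 0, 0], "rotation": [0, 0, 0]}
    - {"claw": 0.9, "xyz": [0, 0, 0], "rotation": [0, 0, 0]}

```text
time_s: 24.28
tcp_pos: [0.6177, 0.2081, 0.1375]
tool_rot: [0.707, 0.707, 0.0, 0.0]
contact_force: [-0.0, 0.6, -1.0]
gripper_width: 0.0117
grip_force: 24.4
```

```bash
python3 - <<'E'
from h import *
s=observe();T=s['tcp_pos'];print(T.round(4),s['gripper_width'])
m,im=snap('wrist','w14');ms,c=snap('scene','s14');z=T[2]-.0035+.004
print('disc',edge(m,im,T[:2],.0225,z,s=.004),edge(ms,c,T[:2],.0225,z,False,s=.004))
print('flange',edge(m,im,(.617,.2075),.040,.070,s=.004),edge(ms,c,(.617,.2075),.040,.070,False,s=.004))
f=lambda a:cv2.resize(a,(400,300),interpolation=2)
cv2.imwrite('pics/c14.png',np.hstack([f(im[130:310,140:380]),f(c[105:180,255:355])])[:,:,::-1])
E
```

```text
[0.6177 0.2081 0.1375] 0.011660215591856923
disc (array([0.6171, 0.2097, 0.0216]), 70) (array([0.6185, 0.2076, 0.0221]), 71)
flange (array([0.6169, 0.2073, 0.0402]), 68) (array([0.6186, 0.207 , 0.0395]), 70)
```

View pics/c14.png

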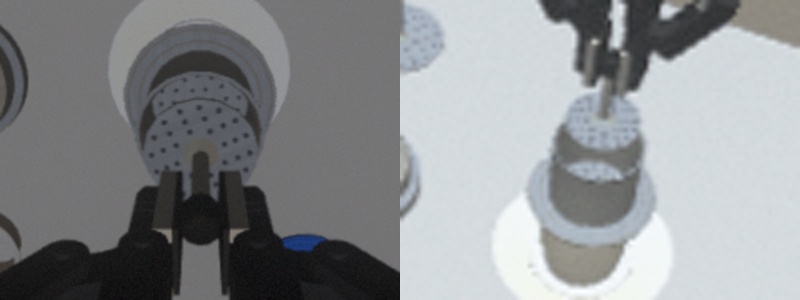

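Both views show the disc level and centred over the chamber (scene crop (603,120) over (600,160)). Lowering with a small y correction, watching the force.

>>> servo_tool:
  commands:
    - {"claw": 0.9, "xyz": [-0.025, 0, 0], "rotation": [0, 0, 0]}
    - {"claw": 0.9, "xyz": [0, 0, 0.15], "rotation": [0, 0, 0]}
    - {"claw": 0.9, "xyz": [0, 0, 0.15], "rotation": [0, 0, 0]}
    - {"claw": 0.9, "xyz": [0, 0, 0.15], "rotation": [0, 0, 0]}
    - {"claw": 0.9, "xyz": [0, 0, 0.15], "rotation": [0, 0, 0]}
    - {"claw": 0.9, "xyz": [0, 0, 0.1], "rotation": [0, 0, 0]}
    - {"claw": 0.9, "xyz": [0, 0, 0], "rotation": [0, 0, 0]}

```text
time_s: 24.97
tcp_pos: [0.617, 0.2072, 0.108]
tool_rot: [0.707, 0.707, -0.001, -0.0]
contact_force: [-0.8, -0.1, -0.9]
gripper_width: 0.0116
grip_force: 24.4
```

>>> servo_tool:
  commands:
    - {"claw": 0.9, "xyz": [0, 0, 0.15], "rotation": [0, 0, 0]}
    - {"claw": 0.9, "xyz": [0, 0, 0.15], "rotation": [0, 0, 0]}
    - {"claw": 0.9, "xyz": [0, 0, 0.15], "rotation": [0, 0, 0]}
    - {"claw": 0.9, "xyz": [0, 0, 0.15], "rotation": [0, 0, 0]}
    - {"claw": 0.9, "xyz": [0, 0, 0.1], "rotation": [0, 0, 0]}
    - {"claw": 0.9, "xyz": [0, 0, 0], "rotation": [0, 0, 0]}
    - {"claw": 0.9, "xyz": [0, 0, 0], "rotation": [0, 0, 0]}

```text
time_s: 25.55
tcp_pos: [0.6175, 0.2073, 0.0812]
tool_rot: [0.707, 0.707, -0.0, -0.0]
contact_force: [-0.4, 0.6, -0.7]
gripper_width: 0.0116
grip_force: 24.4
```

>>> servo_tool:
  commands:
    - {"claw": 0.9, "xyz": [0, 0, 0.05], "rotation": [0, 0, 0]}
    - {"claw": 0.9, "xyz": [0, 0, 0.05], "rotation": [0, 0, 0]}
    - {"claw": 0.9, "xyz": [0, 0, 0.05], "rotation": [0, 0, 0]}
    - {"claw": 0.9, "xyz": [0, 0, 0.03], "rotation": [0, 0, 0]}
    - {"claw": 0.9, "xyz": [0, 0, 0], "rotation": [0, 0, 0]}
    - {"claw": 0.9, "xyz": [0, 0, 0], "rotation": [0, 0, 0]}

```text
time_s: 26.05
tcp_pos: [0.6176, 0.2074, 0.0742]
tool_rot: [0.707, 0.707, -0.0, -0.0]
contact_force: [0.3, 0.7, -0.7]
gripper_width: 0.0113
grip_force: 24.4
```

>>> servo_tool:
  commands:
    - {"claw": 0.9, "xyz": [0, 0, 0.02], "rotation": [0, 0, 0]}
    - {"claw": 0.9, "xyz": [0, 0, 0.02], "rotation": [0, 0, 0]}
    - {"claw": 0.9, "xyz": [0, 0, 0], "rotation": [0, 0, 0]}
    - {"claw": 0.9, "xyz": [0, 0, 0], "rotation": [0, 0, 0]}

```text
time_s: 26.38
tcp_pos: [0.6181, 0.2076, 0.0735]
tool_rot: [0.707, 0.707, 0.001, 0.0]
contact_force: [-1.5, -0.6, 7.7]
gripper_width: 0.0115
grip_force: 25.0
```

>>> servo_tool:
  commands:
    - {"claw": 0.58, "xyz": [0, 0, 0], "rotation": [0, 0, 0]}
    - {"claw": 0.58, "xyz": [0, 0, 0], "rotation": [0, 0, 0]}
    - {"claw": 0.58, "xyz": [0, 0, 0], "rotation": [0, 0, 0]}
    - {"claw": 0.58, "xyz": [0, 0, 0], "rotation": [0, 0, 0]}

```text
time_s: 26.72
tcp_pos: [0.6176, 0.2073, 0.0724]
tool_rot: [0.707, 0.707, -0.0, -0.0]
contact_force: [0.4, -0.8, -0.4]
gripper_width: 0.0177
grip_force: 0.0
```

>>> servo_tool:
  commands:
    - {"claw": 0.58, "xyz": [0, 0, -0.1], "rotation": [0, 0, 0]}
    - {"claw": 0.58, "xyz": [0, 0, -0.2], "rotation": [0, 0, 0]}
    - {"claw": 0.58, "xyz": [0, 0, -0.4], "rotation": [0, 0, 0]}
    - {"claw": 0.58, "xyz": [0, 0, -0.6], "rotation": [0, 0, 0]}
    - {"claw": 0.4, "xyz": [0, 0, -0.6], "rotation": [0, 0, 0]}
    - {"claw": 0, "xyz": [0, 0, -0.3], "rotation": [0, 0, 0]}
    - {"claw": 0, "xyz": [0, 0, 0], "rotation": [0, 0, 0]}
    - {"claw": 0, "xyz": [0, 0, 0], "rotation": [0, 0, 0]}

```text
time_s: 27.38
tcp_pos: [0.6181, 0.2076, 0.1616]
tool_rot: [0.707, 0.707, 0.001, 0.0]
contact_force: [-0.2, 0.0, -0.1]
gripper_width: 0.043
grip_force: 0.0
```

```bash
python3 - <<'E'
from h import *
s=observe();print(s['tcp_pos'].round(4),s['gripper_width'])
m,im=snap('wrist','w15');ms,c=snap('scene','s15')
def dark(m,im,xy,z,fish,r):
    p=proj(m,[*xy,z],fish).round().astype(int);g=cv2.cvtColor(im,cv2.COLOR_RGB2GRAY)[p[1]-r:p[1]+r+1,p[0]-r:p[0]+r+1]
    b=(g<48).astype(np.uint8);n,l,st,ce=cv2.connectedComponentsWithStats(b)
    for k in range(1,n):
        if st[k,4]>12: print(' blob',st[k,4],st[k,:4],at(m,*(ce[k]+p-r),z,fish).round(4))
print('scene knob');dark(ms,c,(.618,.207),.122,False,12)
print('wrist knob');dark(m,im,(.617,.208),.122,True,25)
print('flange',edge(m,im,(.617,.2075),.040,.070,s=.004),edge(ms,c,(.617,.2075),.040,.070,False,s=.004))
i0=cv2.imread('pics/scene0.png')[:,:,::-1].copy()
print('lid knob scene');dark(ms,i0,(.464,-.194),.04,False,14)
E
```

```text
[0.6181 0.2076 0.1616] 0.04301617191976152
scene knob
wrist knob
 blob 675 [ 0 13 51 36] [0.6199 0.2024]
 blob 21 [ 0 22  8  8] [0.5995 0.2074]
flange (array([0.6168, 0.2075, 0.0401]), 63) (array([0.619 , 0.206 , 0.0394]), 62)
lid knob scene
```

>>> servo_tool:
  commands:
    - {"claw": 0, "xyz": [-0.4, -0.15, 0], "rotation": [0, 0, 0]}
    - {"claw": 0, "xyz": [-0.65, -0.25, 0], "rotation": [0, 0, 0]}
    - {"claw": 0, "xyz": [-0.65, -0.25, 0], "rotation": [0, 0, 0]}
    - {"claw": 0, "xyz": [-0.65, -0.25, 0], "rotation": [0, 0, 0]}
    - {"claw": 0, "xyz": [-0.65, -0.25, 0], "rotation": [0, 0, 0]}
    - {"claw": 0, "xyz": [-0.65, -0.25, 0], "rotation": [0, 0, 0]}
    - {"claw": 0, "xyz": [-0.65, -0.25, 0], "rotation": [0, 0, 0]}
    - {"claw": 0, "xyz": [-0.65, -0.25, 0], "rotation": [0, 0, 0]}

```text
time_s: 28.15
tcp_pos: [0.5404, 0.0082, 0.1597]
tool_rot: [0.707, 0.707, -0.001, -0.001]
contact_force: [-0.1, -0.5, -0.0]
gripper_width: 0.0427
grip_force: 0.0
```

>>> servo_tool:
  commands:
    - {"claw": 0, "xyz": [-0.65, -0.25, 0], "rotation": [0, 0, 0]}
    - {"claw": 0, "xyz": [-0.65, -0.25, 0], "rotation": [0, 0, 0]}
    - {"claw": 0, "xyz": [-0.65, -0.25, 0], "rotation": [0, 0, 0]}
    - {"claw": 0, "xyz": [-0.65, -0.25, 0], "rotation": [0, 0, 0]}
    - {"claw": 0, "xyz": [-0.65, -0.25, 0], "rotation": [0, 0, 0]}
    - {"claw": 0, "xyz": [-0.65, -0.25, 0], "rotation": [0, 0, 0]}
    - {"claw": 0, "xyz": [-0.65, -0.25, 0], "rotation": [0, 0, 0]}
    - {"claw": 0, "xyz": [-0.4, -0.2, 0], "rotation": [0, 0, 0]}

```text
time_s: 28.82
tcp_pos: [0.4623, -0.1905, 0.1598]
tool_rot: [0.707, 0.707, -0.0, -0.001]
contact_force: [0.3, 0.2, 0.2]
gripper_width: 0.0426
grip_force: 0.0
```

>>> servo_tool:
  commands:
    - {"claw": 0, "xyz": [0, 0, 0], "rotation": [0, 0, 0]}
    - {"claw": 0, "xyz": [0, 0, 0], "rotation": [0, 0, 0]}
    - {"claw": 0, "xyz": [0, 0, 0], "rotation": [0, 0, 0]}

```text
time_s: 29.07
tcp_pos: [0.4636, -0.1883, 0.1601]
tool_rot: [0.707, 0.707, -0.0, -0.0]
contact_force: [-0.8, -0.0, 0.3]
gripper_width: 0.0426
grip_force: 0.0
```

```bash
python3 - <<'E'
from h import *
s=observe();print(s['tcp_pos'].round(4),s['tool_rot'].round(3))
m,im=snap('wrist','w16')
print('lid skirt',edge(m,im,(.4635,-.1935),.034,.004,s=.004),'top edge',edge(m,im,(.4635,-.1935),.034,.008,s=.004))
g=cv2.cvtColor(im,cv2.COLOR_RGB2GRAY);p=proj(m,(.4635,-.1935,.042),True).round().astype(int);print(p)
print('\n'.join(' '.join('%3d'%v for v in r) for r in g[p[1]-20:p[1]+22:2,p[0]-20:p[0]+22:2]))
E
```

```text
[ 0.4636 -0.1883  0.1601] [ 0.707  0.707 -0.    -0.   ]
lid skirt (array([ 0.4623, -0.1951,  0.035 ]), 72) top edge (array([ 0.4623, -0.1941,  0.0347]), 72)
[261 179]
 89 117 121 117 115 119 122 119 121 120 121 120 120 121 120 118 114 113 104  72 111
115 120 120 118 118 122 121 119 122 120 120 121 121 118 121 121 117 116 115  96  90
116 119 121 119 120 123 121 122 120 121 120 120 120 121 124 120 119 118 117 112  86
118 122 122 118 119 124 119 121 122 119 122 121 119 121 122 120 120 120 117 116 105
118 123 121 119 118 122 119 121 120 119 121 119 120 121 120 119 121 121 120 117 113
121 122 123 118 121 121 120 122 122 120 120 121 122 122 120 120 122 119 123 118 115
121 122 119 120 123 122 121 115  73  67  72 106 118 120 120 119 121 120 123 119 116
122 122 121 119 124 120 102  52  43  44  43  45  76 120 119 123 121 120 120 120 115
123 122 119 121 121 115  63  44  47  44  47  45  49 105 119 120 121 121 122 120 115
123 119 118 121 122 105  46  44  52  55  54  46  46  72 119 121 119 121 120 122 114
123 121 119 122 120  98  51  55  53  57  55  53  48  65 117 121 119 123 119 121 114
120 118 120 124 119  98  49  53  52  56  53  54  50  70 120 120 122 122 122 121 116
122 120 121 121 120 117  53  54  55  54  53  54  48  95 120 119 121 122 121 117 117
120 121 122 123 121 123  95  49  52  53  52  49  64 115 121 120 122 122 121 116 115
118 121 122 120 122 121 118 100  60  56  56  80 118 121 122 122 122 121 116 114 119
123 121 123 120 120 121 120 121 118 115 117 120 121 121 120 122 121 119 113 114 121
108 117 118 122 123 121 120 121 121 120 121 121 119 121 121 122 120 118 113 121 128
121 111 118 121 122 122 119 120 120 123 121 118 120 120 122 118 117 106 120 128 142
143 126 120 119 117 119 119 120 120 123 119 119 120 119 119 123 114 121 137 141 144
143 144 139 126 118 111 117 118 118 117 118 117 115 120 112 123 127 142 145 144 144
142 145 145 145 140 132 121 125 121 122 122 124 120 125 137 142 144 143 145 144 146
```

>>> servo_tool:
  commands:
    - {"claw": 0.2, "xyz": [-0.14, -0.03, 0.3], "rotation": [0, 0, 0]}
    - {"claw": 0.2, "xyz": [0, 0, 0.6], "rotation": [0, 0, 0]}
    - {"claw": 0.2, "xyz": [0, 0, 0.6], "rotation": [0, 0, 0]}
    - {"claw": 0.2, "xyz": [0, 0, 0.6], "rotation": [0, 0, 0]}
    - {"claw": 0.2, "xyz": [0, 0, 0.6], "rotation": [0, 0, 0]}
    - {"claw": 0.2, "xyz": [0, 0, 0.4], "rotation": [0, 0, 0]}
    - {"claw": 0.2, "xyz": [0, 0, 0.1], "rotation": [0, 0, 0]}
    - {"claw": 0.2, "xyz": [0, 0, 0], "rotation": [0, 0, 0]}

```text
time_s: 29.78
tcp_pos: [0.462, -0.1933, 0.0317]
tool_rot: [0.707, 0.708, -0.0, -0.001]
contact_force: [-0.1, -0.4, 0.6]
gripper_width: 0.0341
grip_force: 0.0
```

```bash
python3 - <<'E'
from h import *
s=observe();print(s['tcp_pos'].round(4),s['contact_force'].round(1))
m,im=snap('wrist','w17')
print('lid skirt',edge(m,im,(.4623,-.194),.034,.004,s=.004))
E
```

```text
[ 0.462  -0.1933  0.0317] [-0.1 -0.4  0.6]
lid skirt (array([ 0.4623, -0.1961,  0.0356]), 72)
```

>>> servo_tool:
  commands:
    - {"claw": 0.2, "xyz": [-0.02, 0.01, 0.2], "rotation": [0, 0, 0]}
    - {"claw": 0.2, "xyz": [0, 0, 0.2], "rotation": [0, 0, 0]}
    - {"claw": 0.2, "xyz": [0, 0, 0.2], "rotation": [0, 0, 0]}
    - {"claw": 0.2, "xyz": [0, 0, 0.15], "rotation": [0, 0, 0]}
    - {"claw": 0.2, "xyz": [0, 0, 0.07], "rotation": [0, 0, 0]}
    - {"claw": 0.2, "xyz": [0, 0, 0], "rotation": [0, 0, 0]}
    - {"claw": 0.2, "xyz": [0, 0, 0], "rotation": [0, 0, 0]}

```text
time_s: 30.42
tcp_pos: [0.4629, -0.1951, -0.0002]
tool_rot: [0.707, 0.707, -0.0, -0.0]
contact_force: [-0.1, 0.7, 0.1]
gripper_width: 0.0342
grip_force: 0.0
```

>>> servo_tool:
  newtons: 25
  commands:
    - {"claw": 0.9, "xyz": [0, 0, 0], "rotation": [0, 0, 0]}
    - {"claw": 0.9, "xyz": [0, 0, 0], "rotation": [0, 0, 0]}
    - {"claw": 0.9, "xyz": [0, 0, 0], "rotation": [0, 0, 0]}
    - {"claw": 0.9, "xyz": [0, 0, 0], "rotation": [0, 0, 0]}
    - {"claw": 0.9, "xyz": [0, 0, 0], "rotation": [0, 0, 0]}

```text
time_s: 30.83
tcp_pos: [0.4632, -0.1952, 0.0]
tool_rot: [0.707, 0.707, 0.0, 0.0]
contact_force: [0.3, 1.5, 2.2]
gripper_width: 0.0151
grip_force: 24.4
```

>>> servo_tool:
  commands:
    - {"claw": 0.9, "xyz": [0, 0, -0.05], "rotation": [0, 0, 0]}
    - {"claw": 0.9, "xyz": [0, 0, -0.1], "rotation": [0, 0, 0]}
    - {"claw": 0.9, "xyz": [0, 0, -0.1], "rotation": [0, 0, 0]}
    - {"claw": 0.9, "xyz": [0, 0, 0], "rotation": [0, 0, 0]}
    - {"claw": 0.9, "xyz": [0, 0, 0], "rotation": [0, 0, 0]}

```text
time_s: 31.25
tcp_pos: [0.4632, -0.1952, 0.0102]
tool_rot: [0.707, 0.707, 0.0, 0.0]
contact_force: [1.1, -0.3, -0.8]
gripper_width: 0.0153
grip_force: 24.4
```

```bash
python3 - <<'E'
from h import *
s=observe();print(s['tcp_pos'].round(4),s['gripper_width'],s['contact_force'].round(2))
m,im=snap('wrist','w18');ms,c=snap('scene','s18')
for z in(.004,.014): print(z,'lid',edge(m,im,(.463,-.195),.034,z,s=.004),edge(ms,c,(.463,-.195),.034,z,False,s=.004))
E
```

```text
[ 0.4632 -0.1952  0.0102] 0.015280957642734738 [ 1.12 -0.31 -0.75]
0.004 lid (array([ 0.4625, -0.1981,  0.0357]), 66) (array([ 0.4614, -0.19  ,  0.0353]), 65)
0.014 lid (array([ 0.4625, -0.1948,  0.035 ]), 70) (array([ 0.4651, -0.1931,  0.0352]), 64)
```

The lid is held. Lifting well clear and carrying it back.

>>> servo_tool:
  commands:
    - {"claw": 0.9, "xyz": [0, 0, -0.2], "rotation": [0, 0, 0]}
    - {"claw": 0.9, "xyz": [0, 0, -0.4], "rotation": [0, 0, 0]}
    - {"claw": 0.9, "xyz": [0, 0, -0.6], "rotation": [0, 0, 0]}
    - {"claw": 0.9, "xyz": [0, 0, -0.7], "rotation": [0, 0, 0]}
    - {"claw": 0.9, "xyz": [0, 0, -0.7], "rotation": [0, 0, 0]}
    - {"claw": 0.9, "xyz": [0, 0, -0.6], "rotation": [0, 0, 0]}
    - {"claw": 0.9, "xyz": [0, 0, -0.4], "rotation": [0, 0, 0]}
    - {"claw": 0.9, "xyz": [0, 0, -0.1], "rotation": [0, 0, 0]}

```text
time_s: 32.02
tcp_pos: [0.4641, -0.1956, 0.161]
tool_rot: [0.707, 0.707, 0.001, 0.002]
contact_force: [1.0, 0.3, -0.2]
gripper_width: 0.0152
grip_force: 24.5
```

>>> servo_tool:
  commands:
    - {"claw": 0.9, "xyz": [0.3, 0.1, 0], "rotation": [0, 0, 0]}
    - {"claw": 0.9, "xyz": [0.5, 0.2, 0], "rotation": [0, 0, 0]}
    - {"claw": 0.9, "xyz": [0.65, 0.25, 0], "rotation": [0, 0, 0]}
    - {"claw": 0.9, "xyz": [0.65, 0.25, 0], "rotation": [0, 0, 0]}
    - {"claw": 0.9, "xyz": [0.65, 0.25, 0], "rotation": [0, 0, 0]}
    - {"claw": 0.9, "xyz": [0.65, 0.25, 0], "rotation": [0, 0, 0]}
    - {"claw": 0.9, "xyz": [0.65, 0.25, 0], "rotation": [0, 0, 0]}
    - {"claw": 0.9, "xyz": [0.65, 0.25, 0], "rotation": [0, 0, 0]}

```text
time_s: 32.68
tcp_pos: [0.5348, -0.0057, 0.1572]
tool_rot: [0.707, 0.707, -0.0, -0.0]
contact_force: [0.9, 0.4, 0.5]
gripper_width: 0.0151
grip_force: 24.5
```

>>> servo_tool:
  commands:
    - {"claw": 0.9, "xyz": [0.65, 0.25, 0], "rotation": [0, 0, 0]}
    - {"claw": 0.9, "xyz": [0.65, 0.25, 0], "rotation": [0, 0, 0]}
    - {"claw": 0.9, "xyz": [0.65, 0.25, 0], "rotation": [0, 0, 0]}
    - {"claw": 0.9, "xyz": [0.65, 0.25, 0], "rotation": [0, 0, 0]}
    - {"claw": 0.9, "xyz": [0.65, 0.25, 0], "rotation": [0, 0, 0]}
    - {"claw": 0.9, "xyz": [0.65, 0.25, 0], "rotation": [0, 0, 0]}
    - {"claw": 0.9, "xyz": [0.6, 0.25, 0], "rotation": [0, 0, 0]}
    - {"claw": 0.9, "xyz": [0.4, 0.15, 0], "rotation": [0, 0, 0]}

```text
time_s: 33.35
tcp_pos: [0.6109, 0.1911, 0.1567]
tool_rot: [0.707, 0.708, -0.0, -0.0]
contact_force: [0.3, -0.4, 0.6]
gripper_width: 0.0153
grip_force: 24.5
```

>>> servo_tool:
  commands:
    - {"claw": 0.9, "xyz": [0, 0, 0], "rotation": [0, 0, 0]}
    - {"claw": 0.9, "xyz": [0, 0, 0], "rotation": [0, 0, 0]}
    - {"claw": 0.9, "xyz": [0, 0, 0], "rotation": [0, 0, 0]}

```text
time_s: 33.6
tcp_pos: [0.6104, 0.1884, 0.1573]
tool_rot: [0.707, 0.707, -0.0, -0.0]
contact_force: [-0.3, -0.8, 0.1]
gripper_width: 0.015
grip_force: 24.5
```

Remaining: (+0.0071, +0.0186).

>>> servo_tool:
  commands:
    - {"claw": 0.9, "xyz": [0.25, 0.1, 0], "rotation": [0, 0, 0]}
    - {"claw": 0.9, "xyz": [0.21, 0.08, 0], "rotation": [0, 0, 0]}
    - {"claw": 0.9, "xyz": [0, 0, 0], "rotation": [0, 0, 0]}
    - {"claw": 0.9, "xyz": [0, 0, 0], "rotation": [0, 0, 0]}
    - {"claw": 0.9, "xyz": [0, 0, 0], "rotation": [0, 0, 0]}

```text
time_s: 34.02
tcp_pos: [0.6179, 0.2069, 0.1578]
tool_rot: [0.707, 0.707, -0.0, 0.0]
contact_force: [-0.2, -0.7, -0.8]
gripper_width: 0.0154
grip_force: 24.5
```

```bash
python3 - <<'E'
from h import *
s=observe();T=s['tcp_pos'];print(T.round(4),s['gripper_width'])
m,im=snap('wrist','w20');ms,c=snap('scene','s20');z=T[2]+.002
print('lid',edge(m,im,T[:2],.034,z,s=.004),edge(ms,c,T[:2],.034,z,False,s=.004))
print('flange',edge(m,im,(.617,.2075),.040,.070,s=.004),edge(ms,c,(.617,.2075),.040,.070,False,s=.004))
E
```

```text
[0.6179 0.2069 0.1578] 0.01542313191109696
lid (array([0.6175, 0.205 , 0.0349]), 71) (array([0.6165, 0.2137, 0.0343]), 69)
flange (array([0.6168, 0.2079, 0.04  ]), 46) (array([0.6186, 0.2076, 0.0399]), 64)
```

>>> servo_tool:
  commands:
    - {"claw": 0.9, "xyz": [0, 0, 0.15], "rotation": [0, 0, 0]}
    - {"claw": 0.9, "xyz": [0, 0, 0.2], "rotation": [0, 0, 0]}
    - {"claw": 0.9, "xyz": [0, 0, 0.2], "rotation": [0, 0, 0]}
    - {"claw": 0.9, "xyz": [0, 0, 0.2], "rotation": [0, 0, 0]}
    - {"claw": 0.9, "xyz": [0, 0, 0.12], "rotation": [0, 0, 0]}
    - {"claw": 0.9, "xyz": [0, 0, 0.05], "rotation": [0, 0, 0]}
    - {"claw": 0.9, "xyz": [0, 0, 0], "rotation": [0, 0, 0]}
    - {"claw": 0.9, "xyz": [0, 0, 0], "rotation": [0, 0, 0]}

```text
time_s: 34.78
tcp_pos: [0.6181, 0.2074, 0.1211]
tool_rot: [0.707, 0.707, 0.0, 0.0]
contact_force: [0.4, -0.4, -0.4]
gripper_width: 0.0153
grip_force: 24.5
```

>>> servo_tool:
  commands:
    - {"claw": 0.9, "xyz": [0, 0, 0.04], "rotation": [0, 0, 0]}
    - {"claw": 0.9, "xyz": [0, 0, 0.04], "rotation": [0, 0, 0]}
    - {"claw": 0.9, "xyz": [0, 0, 0.04], "rotation": [0, 0, 0]}
    - {"claw": 0.9, "xyz": [0, 0, 0.03], "rotation": [0, 0, 0]}
    - {"claw": 0.9, "xyz": [0, 0, 0], "rotation": [0, 0, 0]}
    - {"claw": 0.9, "xyz": [0, 0, 0], "rotation": [0, 0, 0]}

```text
time_s: 35.28
tcp_pos: [0.618, 0.2074, 0.115]
tool_rot: [0.707, 0.707, -0.0, -0.0]
contact_force: [0.7, 0.1, -0.4]
gripper_width: 0.0151
grip_force: 24.5
```

Past rim height (0.117) with no contact, so the skirt is going over the rim.

>>> servo_tool:
  commands:
    - {"claw": 0.9, "xyz": [0, 0, 0.04], "rotation": [0, 0, 0]}
    - {"claw": 0.9, "xyz": [0, 0, 0.04], "rotation": [0, 0, 0]}
    - {"claw": 0.9, "xyz": [0, 0, 0.04], "rotation": [0, 0, 0]}
    - {"claw": 0.9, "xyz": [0, 0, 0.02], "rotation": [0, 0, 0]}
    - {"claw": 0.9, "xyz": [0, 0, 0], "rotation": [0, 0, 0]}
    - {"claw": 0.9, "xyz": [0, 0, 0], "rotation": [0, 0, 0]}

```text
time_s: 35.78
tcp_pos: [0.6181, 0.2074, 0.1095]
tool_rot: [0.707, 0.707, 0.0, 0.0]
contact_force: [-0.1, -0.8, 2.4]
gripper_width: 0.0155
grip_force: 24.7
```

>>> servo_tool:
  commands:
    - {"claw": 0.9, "xyz": [0, 0, 0.01], "rotation": [0, 0, 0]}
    - {"claw": 0.9, "xyz": [0, 0, 0], "rotation": [0, 0, 0]}
    - {"claw": 0.5, "xyz": [0, 0, 0], "rotation": [0, 0, 0]}
    - {"claw": 0.3, "xyz": [0, 0, 0], "rotation": [0, 0, 0]}
    - {"claw": 0.2, "xyz": [0, 0, 0], "rotation": [0, 0, 0]}
    - {"claw": 0.2, "xyz": [0, 0, 0], "rotation": [0, 0, 0]}
    - {"claw": 0.2, "xyz": [0, 0, 0], "rotation": [0, 0, 0]}

```text
time_s: 36.37
tcp_pos: [0.618, 0.2073, 0.1089]
tool_rot: [0.707, 0.707, -0.0, -0.0]
contact_force: [0.6, -0.3, 1.0]
gripper_width: 0.0344
grip_force: 0.0
```

>>> servo_tool:
  commands:
    - {"claw": 0.2, "xyz": [0, 0, -0.2], "rotation": [0, 0, 0]}
    - {"claw": 0.2, "xyz": [0, 0, -0.5], "rotation": [0, 0, 0]}
    - {"claw": 0.2, "xyz": [0, 0, -0.6], "rotation": [0, 0, 0]}
    - {"claw": 0.2, "xyz": [0, 0, -0.6], "rotation": [0, 0, 0]}
    - {"claw": 0.2, "xyz": [0, 0, -0.3], "rotation": [0, 0, 0]}
    - {"claw": 0.2, "xyz": [0, 0, 0], "rotation": [0, 0, 0]}
    - {"claw": 0.2, "xyz": [0, 0, 0], "rotation": [0, 0, 0]}

```text
time_s: 36.95
tcp_pos: [0.6185, 0.2075, 0.1978]
tool_rot: [0.707, 0.707, 0.001, 0.0]
contact_force: [0.4, 0.2, -0.9]
gripper_width: 0.0343
grip_force: 0.0
```

```bash
python3 - <<'E'
from h import *
s=observe();T=s['tcp_pos'];print(T.round(4),s['gripper_width'],s['contact_force'].round(1))
m,im=snap('wrist','w21');ms,c=snap('scene','s21')
for z in(.111,.117): print('lid',edge(m,im,(.618,.2075),.034,z,s=.003),edge(ms,c,(.618,.2075),.034,z,False,s=.003))
print('flange',edge(m,im,(.617,.2075),.040,.070,s=.004),edge(ms,c,(.617,.2075),.040,.070,False,s=.004))
print('saucer',edge(ms,c,(.616,.2075),.058,.013,False,s=.005,sign=-1))
E
```

```text
[0.6185 0.2075 0.1978] 0.03429893254591302 [ 0.4  0.2 -0.9]
lid (array([0.6174, 0.2058, 0.0351]), 72) (array([0.6174, 0.2147, 0.0347]), 72)
lid (array([0.6175, 0.2077, 0.0345]), 72) (array([0.6187, 0.2099, 0.0346]), 72)
flange (array([0.6166, 0.2085, 0.0395]), 55) (array([0.6188, 0.2066, 0.0396]), 63)
saucer (array([0.6173, 0.2079, 0.0577]), 56)
```

The lid measures concentric with the filter, and contact came at the predicted seated height. The hand is clear, so I'm handing in.

```bash
python3 -c "
from plant import *
print(hand_in())"
```

```text
the job is handed in; nothing more can be done
None
```

I handed the job in at about 37 s with the cup on the saucer and the small filter, press and lid stacked on it; each touched down at its expected height, but I had no pictures left to view the finished stack and no verdict came back. My first grasp of the cup closed on its rim and shifted it about 15 mm, still upright.

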